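Ready the buffing cart for a new batch of lids

ROBOT

A 6-joint arm with a two-finger parallel gripper is mounted at the origin on the work surface. World frame = base frame: x ahead of the robot, y to its left, z up, the work surface at z = 0. Lengths are in mm, angles in rad, forces in N, time in s.
With the tool pointing down it reaches from about 350 to 725 mm from the base axis. Payload 6 kg.
Tool frame: the origin (TCP) lies midway between the tips of the shut fingers; the grasp point (between the pads) lies 19 mm behind it; z points along the fingers, y is the line along which they close (so a half turn about z gives the same grasp; the last joint's range is limited). The gripper opens to 85 mm and grips with 20 to 120 N. Pads are 22 mm wide; open, the fingers measure 114 mm over their backs; the gripper's body (76 mm by 85 mm) begins 54 mm behind the grasp point. The pads swing forward as they close: fully open they stand 13 mm farther back than shut.
Start: joints at [-0.942, 0.04, 0.085, 0, -1.615, -0.334], TCP at [174.338, -574.09, 231.261] pointing down, gripper open.
Joint ranges: [-2.56, 2.56], [-1.29, 2.01], [-1.08, 1.49], [-3.29, 1.98], [-2.81, -0.18], [-2.99, 2.99]. Speed limits (rad/s): [2.57, 2.57, 3.01, 3.14, 3.14, 3.14].

INTERFACE

Orientations are given as a rotation vector (axis times angle).
In Python, from plant import ctrl gives the robot as it stands.
- The arm moves only by the tool move_arm, never from a script. Its argument "rows" is a list of rows, each a list of 7 numbers: the turn, a rotation vector about the tool's x, y, z in degrees, then the shift along the tool's x, y, z in m, then the opening, from 0 (shut) to 1 (fully open). A call has 1 to 12 rows; each row is the pose to reach, as a shift and turn from the pose commanded when the call began, along the tool's axes at that moment; what a row does not reach only later rows make up. A row lasts 1/10 s, in which the tool goes at most 50 mm and 8.59 degrees, less where a joint would pass 70% of its speed; a pose out of reach is approached as far as the arm can. A call with a gripper value outside its range is refused whole. The fingers move at their own pace and stop on an object; "newtons" is the grip in N (left out, the last holds). Time passes only in rows, so rows that repeat a pose let the fingers close. It gives the time, the measured TCP pose, the force, the opening and the grip force at its end, in the units of the state.
- ctrl.get_state(): the state, without advancing time (a new reading comes with each control period).
- ctrl.grab_frame(name): name is "side" or "top"; returns a dict with "img" (384x512x3 uint8, red, green, blue), "range_z" (384x512 float32, mm along the optical axis (not along the pixel's ray), 0 where there is no reading), "camera_matrix" (3x3 intrinsics, pixels), "dist_coeffs" ([k1, k2, p1, p2, k3] as OpenCV has them; the pictures are not rectified), "origin" and "rotation" of the camera in the world. Camera axes: x right, y down, z forward; pixel columns grow to the right and rows downward; lengths in mm; the calibration is good to about 2 mm. A picture is of the moment at which its call begins.
- ctrl.close_job(): hands the job in; it is judged then, once.
Trained networks look in a picture, given as the dict that the camera call returned (one of the last four; its "shot" number tells which), for a name from the list of things; names that differ only in an ending like _2 or _b are one class to them, and where a whole thing is asked for, a point or a joint stands for the part that bears it (a point fixed in the world has none). Each returns a list of dicts, best first, with "conf" (0 to 1); they miss things now and then, are a little off and sometimes report something else, mostly with a low value. They report only what shows in the picture. A call takes as long as a camera call. They do not tell look-alikes from the thing itself.
- ctrl.spot_in(target, picture): "extent" ([left, top, width, height] in pixels, round what is visible of it).
The state is a dict: "clock": time; "joint_pos": joint angles; "qvel": joint speeds; "joint_efforts": joint torques, N m; "position": TCP position; "ee_rot": TCP orientation; "contact_force": force on the tool from outside, world axes, zero at the start; "torque": the same for the moment, N m; "finger_gap": finger opening in mm; "grasp_force": force on a finger pad.
Only numpy, scipy, OpenCV 4.12 (cv2) and the standard library are available. Lean on these libraries where they do the work, as an engineer would, in place of code of your own. Each camera call takes 0.05 s, during which the arm holds its last target. There are 200 camera calls.

TASK

Get the buffing cart ready for the next batch: first crank the jack on its outrigger clockwise until the foot stands firmly on the stone slab - you feel the crank get clearly heavier; go on about half a turn from there, but do not force it. Only then, with the leg bearing, stand every brass lid from the white sheet upright and side by side in the plywood tray, and turn the piece counter's knob back to its zero stop (before or after the lids, as you like). Leave the vase, tin and green compound bar alone.

Things in the scene. Friction and masses are not known exactly. Their poses are not given: they have to be found in the camera images.
- jack_axis (a point): Point on the jack's upright crank axis, fixed to the cart, 190 mm above the bench. The jack is a red upright tube (46 mm dia) with a dark gear head at the right-hand end of the blue cart. Frame axes = cart axes: x away from the robot, y to the robot's left along the cart (tray and buffing machine lie on the +y side), z up.
- crank (a joint): Crank on top of the jack, rad, grows clockwise seen from above; clockwise drives the foot down, 10 mm per turn. Friction alone takes about 5 N at the handle; once the foot bears on the slab the load climbs evenly, about 8 N more per turn (the same rise shows in the force on the hand when it pauses holding the handle). The screw holds itself when let go (past 190 N it creeps back to about that).
- handle_mid (a point): Grip point of the crank's upright red handle, 30 mm above the flat steel crank arm; the handle is a plain cylinder 24 mm dia, 50 mm tall (20 mm of it above this point), 60 mm out from the crank axis, and spins freely on its own pin, so it can be held in a fixed orientation while it is led round. This point is 37 mm higher than jack_axis. The crank arm sweeps a circle of 72 mm radius.
- foot_sole (a point): Centre of the underside of the jack's round steel foot (84 mm dia, 8 mm thick, under a black rubber buffer 56 mm dia that yields about 1 mm for each 30 N), on the crank axis. At the start it hangs in the air 25 to 46 mm above the slab.
- slab: Grey stone slab, 110 x 120 x 25 mm, 3 kg, loose on the bench straight below the foot; origin at the centre of its underside. It is the ground the foot must stand on. Do not move it.
- counter (a joint): Piece counter's reset knob, rad: 0 = fully back at its zero stop, grows clockwise seen from above; starts between 1.0 and 2.6, so turn it counter-clockwise until it stops. It stays where it is left; friction about 0.05 N m. Range 0 to 3.5.
- counter_grip (a point): Grip point of the black counter knob on the grey case behind the jack, on its upright axis, 31 mm above the knob's underside. The grip is a bar 42 mm long, 14 mm wide, reaching from 25 mm below to 7 mm above this point, along this frame's x axis (the frame turns with the knob). A white line on top lies on its -x side and meets the red zero mark on the robot's side of the rim when the knob is at zero.
- tray_in (a point): Centre of the inner floor of the plywood tray on the cart's deck, floor 50 mm above the bench. Inside it measures 290 mm along this frame's x and 200 mm along y; walls 5 mm thick stand 17 mm above the floor. Frame axes as the cart's. Room for six lids in 3 rows (along x) of 2, about 95 mm apart.
- lid0: Brass lid (four or five of one kind are there; None if absent), dome 76 mm dia with a knob on top; origin at the centre of its underside, z up through the knob. The dome narrows to 32 mm dia at 46 mm; above that the plain cylindrical knob, 26 mm dia, from 46 to 80 mm. About 0.35 kg, centre of mass low. Starts upright on the white sheet.
- lid1: Brass lid (four or five of one kind are there; None if absent), dome 76 mm dia with a knob on top; origin at the centre of its underside, z up through the knob. The dome narrows to 32 mm dia at 46 mm; above that the plain cylindrical knob, 26 mm dia, from 46 to 80 mm. About 0.35 kg, centre of mass low. Starts upright on the white sheet.
- lid2: Brass lid (four or five of one kind are there; None if absent), dome 76 mm dia with a knob on top; origin at the centre of its underside, z up through the knob. The dome narrows to 32 mm dia at 46 mm; above that the plain cylindrical knob, 26 mm dia, from 46 to 80 mm. About 0.35 kg, centre of mass low. Starts upright on the white sheet.
- lid3: Brass lid (four or five of one kind are there; None if absent), dome 76 mm dia with a knob on top; origin at the centre of its underside, z up through the knob. The dome narrows to 32 mm dia at 46 mm; above that the plain cylindrical knob, 26 mm dia, from 46 to 80 mm. About 0.35 kg, centre of mass low. Starts upright on the white sheet.
- lid4: Brass lid (four or five of one kind are there; None if absent), dome 76 mm dia with a knob on top; origin at the centre of its underside, z up through the knob. The dome narrows to 32 mm dia at 46 mm; above that the plain cylindrical knob, 26 mm dia, from 46 to 80 mm. About 0.35 kg, centre of mass low. Starts upright on the white sheet.
- lid5: Brass lid (four or five of one kind are there; None if absent), dome 76 mm dia with a knob on top; origin at the centre of its underside, z up through the knob. The dome narrows to 32 mm dia at 46 mm; above that the plain cylindrical knob, 26 mm dia, from 46 to 80 mm. About 0.35 kg, centre of mass low. Starts upright on the white sheet.
- sheet: White laminate sheet 300 x 240 x 3 mm fixed on the bench to the robot's right, on which the lids wait; origin at the centre of its underside.
- vase: Bystander: brass vase, 72 mm dia, 155 mm tall, standing; origin under its centre.
- tin: Bystander: blue tin, 72 mm dia, 50 mm tall, standing beyond the jack; origin under its centre.
- bar: Bystander: green bar of polishing compound, 50 x 120 x 40 mm, lying; origin under its centre.
There are look-alikes about, which are no part of the job. Leave any black or turquoise look-alike of the lid1 alone.

How it is judged:
By the outcome, as a careful person would: the job done as asked, in the order asked, and still so for the second after the job is handed in, with the robot touching nothing.
Of lid0, lid1, lid2, lid3, lid4, lid5 only 4 to 5 are there at a start; the rules pass over those that are not, and their reading is None.
At some moment in a run one of lid0, lid1, lid2, lid3, lid4, lid5 may be knocked a few centimetres aside while the robot is not near it.
Once in a run the grip may slacken for a moment while it holds something.
It also fails if it takes over 210 s, if anything falls off the work surface, if the arm or the gripper's body presses on something with over 40 N, if the wrist force passes 120 N, or if a joint passes its speed limit or range.

## Working session

There is one attempt and no reset: what is moved stays moved. The work goes in short steps, Python scripts to look and compute and a tool call to move; the robot and the scene stay as the last step left them, time stands still between calls to the robot, and variables do not carry over. Pictures are saved under pics/ and viewed, at most 14 in all, crops included, and the job is handed in when it is done.

Besides the shell and the picture viewer there is one more tool, called as a command line: name --pt "numbers of a row" for each row, then --argument value for the rest. move_arm: Moves the arm, as the interface text tells. Its arguments: {"type":"object","properties":{"rows":{"type":"array","items":{"type":"array","items":{"type":"number"}}},"newtons":{"type":"number"}},"required":["rows"]}

```bash
mkdir -p pics; ls
cat > h.py <<'E'
import numpy as np, cv2
from plant import ctrl
from scipy.spatial.transform import Rotation as R
def grab(n,save=None):
    f=ctrl.grab_frame(n)
    if save: cv2.imwrite('pics/'+save+'.png',cv2.cvtColor(f['img'],cv2.COLOR_RGB2BGR))
    return f
def rays(f,uv):
    K=np.array(f['camera_matrix'],float);d=np.array(f['dist_coeffs'],float)
    p=cv2.undistortPoints(np.array(uv,float).reshape(-1,1,2),K,d).reshape(-1,2)
    return np.c_[p,np.ones(len(p))]
def world(f,uv,z=None):
    """world points of pixels from depth"""
    uv=np.array(uv,float).reshape(-1,2);r=rays(f,uv)
    zz=np.array([f['range_z'][int(round(v)),int(round(u))] for u,v in uv])
    return (r*zz[:,None])@np.array(f['rotation']).T+np.array(f['origin'])
def onplane(f,uv,z):
    d=rays(f,uv)@np.array(f['rotation']).T;o=np.array(f['origin'])
    return o+d*((z-o[2])/d[:,2])[:,None]
def cloud(f):
    v,u=np.mgrid[0:384,0:512]
    w=world(f,np.c_[u.ravel(),v.ravel()]).reshape(384,512,3)
    w[f['range_z']==0]=np.nan
    return w
E
python3 - <<'E'
from h import *
for n in('top','side'):
    f=grab(n,n+'0');print(n,f['origin'],np.round(f['rotation'],2).tolist())
    for t in('lid0','crank','handle_mid','counter','counter_grip','tray_in','slab','foot_sole','vase','tin','bar','sheet','jack_axis'):
        try:
            for b in ctrl.spot_in(t,f)[:8]:
                e=b['extent'];c=[e[0]+e[2]/2,e[1]+e[3]/2]
                print(t,np.round(e).tolist(),round(b['conf'],2),np.round(world(f,c)[0]).tolist())
        except Exception as ex: print(t,ex)
s=ctrl.get_state();print(s)
E
```

```text
pics
top [ 499.90340683 -152.97844252 1048.11075205] [-2.21, 2.17, -0.02]
lid0 [285.0, 178.0, 22.0, 23.0] 0.86 206.0
lid0 [283.0, 215.0, 28.0, 23.0] 0.76 420.0
lid0 [390.0, 202.0, 31.0, 26.0] 0.74 -319.0
lid0 [283.0, 240.0, 20.0, 32.0] 0.7 614.0
lid0 [372.0, 235.0, 27.0, 29.0] 0.68 18.0
lid0 [322.0, 208.0, 30.0, 28.0] 0.64 155.0
crank [210.0, 182.0, 38.0, 15.0] 0.76 500.0
handle_mid [237.0, 187.0, 14.0, 11.0] 0.46 529.0
handle_mid [270.0, 169.0, 88.0, 108.0] 0.41 278.0
handle_mid [195.0, 139.0, 13.0, 16.0] 0.29 522.0
counter [194.0, 140.0, 14.0, 16.0] 0.79 526.0
counter [94.0, 154.0, 83.0, 112.0] 0.23 1307.0
counter_grip [191.0, 138.0, 16.0, 17.0] 0.66 533.0
tray_in [99.0, 152.0, 78.0, 110.0] 0.93 1281.0
tray_in [323.0, 212.0, 25.0, 23.0] 0.75 172.0
slab [204.0, 172.0, 47.0, 47.0] 0.82 636.0
foot_sole [214.0, 180.0, 23.0, 27.0] 0.55 633.0
tin [229.0, 128.0, 27.0, 26.0] 0.75 230.0
tin [203.0, 172.0, 49.0, 46.0] 0.26 631.0
bar [321.0, 125.0, 44.0, 22.0] 0.72 -423.0
bar [97.0, 153.0, 84.0, 110.0] 0.23 1276.0
sheet [271.0, 170.0, 87.0, 107.0] 0.72 283.0
jack_axis [3.0, 130.0, 244.0, 143.
[... 1004 characters left out ...]
.72 -1140.0
{'clock': 1.4, 'joint_pos': array([-9.42302335e-01,  4.01879081e-02,  8.47943312e-02,  2.16165220e-05,
       -1.61551074e+00, -3.33723909e-01]), 'qvel': array([0.00110121, 0.00117252, 0.00083742, 0.0003143 , 0.00094169,
       0.00133395]), 'joint_efforts': array([ 2.53672061e-05, -3.67924869e+01,  3.47437763e+01,  6.93280935e+00,
       -9.76202282e-04, -1.21754903e-05]), 'position': array([ 174.32695038, -574.08974561,  231.26918205]), 'ee_rot': array([ 4.61337605e-01, -3.10746484e+00, -1.34672671e-04]), 'contact_force': array([ 0.27664971, -0.03426858, -0.42696872]), 'torque': array([-0.02418117,  0.04736471,  0.00980682]), 'grasp_force': 0.0, 'finger_gap': 85.48761411533748}
```

```bash
sed -i "s/np.array(f\['rotation'\]).T/R.from_rotvec(f['rotation']).as_matrix().T/" h.py
python3 - <<'E'
from h import *
for n in('top','side'):
    f=grab(n,n+'1')
    im=cv2.imread('pics/%s1.png'%n)
    c=im[110:290,60:460] if n=='top' else im[130:350,100:380]
    cv2.imwrite('pics/%s1c.png'%n,cv2.resize(c,None,fx=2 if n=='top' else 2.6,fy=2 if n=='top' else 2.6,interpolation=3))
    for t in('lid0','crank','handle_mid','counter_grip','tray_in','slab','foot_sole','vase','tin','bar','sheet'):
            for b in ctrl.spot_in(t,f)[:8]:
                e=b['extent'];c=[e[0]+e[2]/2,e[1]+e[3]/2]
                print(n,t,np.round(e).tolist(),round(b['conf'],2),np.round(world(f,c)[0]).tolist())
E
```

```text
top lid0 [282.0, 214.0, 27.0, 22.0] 0.96 [458.0, -244.0, 81.0]
top lid0 [283.0, 177.0, 26.0, 24.0] 0.93 [553.0, -243.0, 81.0]
top lid0 [321.0, 212.0, 29.0, 25.0] 0.84 [460.0, -352.0, 67.0]
top lid0 [387.0, 204.0, 30.0, 23.0] 0.72 [487.0, -542.0, 42.0]
top lid0 [371.0, 233.0, 27.0, 31.0] 0.6 [395.0, -492.0, 45.0]
top lid0 [282.0, 239.0, 21.0, 31.0] 0.55 [374.0, -237.0, 49.0]
top lid0 [6.0, 131.0, 241.0, 140.0] 0.51 [517.0, 231.0, 52.0]
top lid0 [203.0, 175.0, 48.0, 43.0] 0.34 [528.0, -68.0, 195.0]
top crank [210.0, 181.0, 38.0, 16.0] 0.52 [546.0, -74.0, 208.0]
top handle_mid [269.0, 172.0, 88.0, 104.0] 0.61 [458.0, -301.0, 5.0]
top handle_mid [234.0, 183.0, 17.0, 10.0] 0.58 [545.0, -108.0, 258.0]
top counter_grip [192.0, 141.0, 16.0, 14.0] 0.63 [661.0, 17.0, 96.0]
top counter_grip [211.0, 180.0, 28.0, 28.0] 0.56 [533.0, -63.0, 205.0]
top tray_in [98.0, 153.0, 80.0, 110.0] 0.66 [496.0, 197.0, 50.0]
top tray_in [230.0, 126.0, 28.0, 28.0] 0.32 [691.0, -97.0, 50.0]
top slab [205.0, 172.0, 50.0, 44.0] 0.92 [533.0, -74.0, 188.0]
top slab [209.0, 179.0, 37.0, 20.0] 0.71 [545.0, -71.0, 210.0]
[... 1189 characters left out ...]
0, 189.0, 219.0] 0.71 [574.0, 182.0, 53.0]
side counter_grip [191.0, 223.0, 13.0, 16.0] 0.66 [663.0, 29.0, 65.0]
side tray_in [173.0, 249.0, 108.0, 85.0] 0.88 [468.0, 206.0, 54.0]
side slab [239.0, 227.0, 27.0, 32.0] 0.66 [503.0, -28.0, 28.0]
side foot_sole [240.0, 229.0, 23.0, 29.0] 0.66 [503.0, -28.0, 27.0]
side foot_sole [239.0, 166.0, 14.0, 29.0] 0.56 [550.0, -94.0, 214.0]
side foot_sole [242.0, 221.0, 17.0, 15.0] 0.51 [517.0, -50.0, 65.0]
side vase [211.0, 161.0, 21.0, 49.0] 0.55 [694.0, -187.0, 91.0]
side tin [196.0, 205.0, 21.0, 23.0] 0.59 [685.0, -67.0, 47.0]
side bar [228.0, 164.0, 29.0, 25.0] 0.51 [689.0, -340.0, 39.0]
side sheet [248.0, 177.0, 99.0, 57.0] 0.8 [437.0, -255.0, 38.0]
```

View pics/top1c.png

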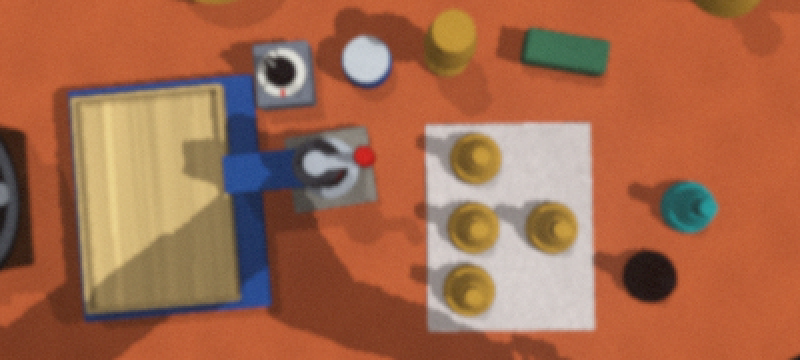

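View pics/side1c.png

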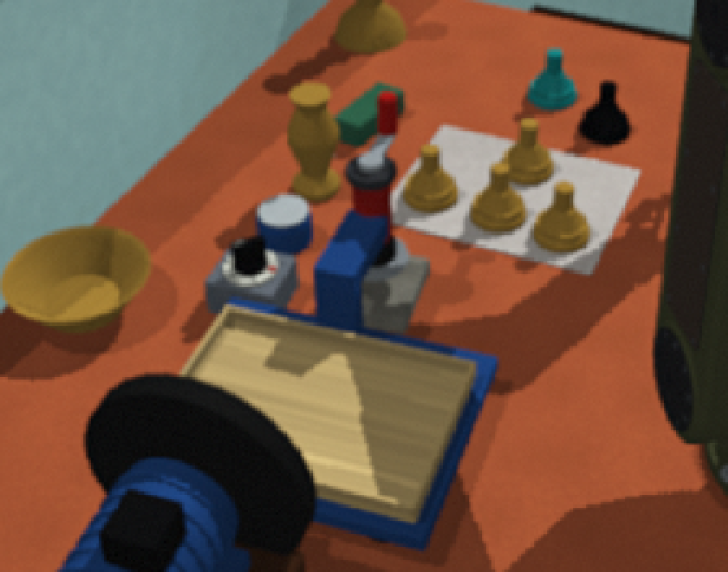

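Run:
```python
from h import *
cs={}
for n in('top','side'):
    f=grab(n);w=cloud(f);im=f['img'];hsv=cv2.cvtColor(im,cv2.COLOR_RGB2HSV)
    cs[n]=w
    near=(abs(w[...,0]-535)<110)&(abs(w[...,1]+70)<110)
    red=near&((hsv[...,0]<8)|(hsv[...,0]>172))&(hsv[...,1]>150)&(w[...,2]>200)
    p=w[red];v,u=np.nonzero(red)
    print(n,'handle n',len(p),'mean',np.round(p.mean(0)),'med',np.round(np.median(p,0)),'zr',np.round(np.percentile(p[:,2],[5,95])))
    top=red
    if n=='top':
        print(' plane247',np.round(onplane(f,[[u.mean(),v.mean()]],247)[0],1),u.mean(),v.mean())
    for lo,hi in((150,180),(180,200),(200,225)):
        m=near&(w[...,2]>lo)&(w[...,2]<hi)&~red;p=w[m]
        if len(p): print(' z',lo,hi,len(p),'min',np.round(np.percentile(p,3,0)),'max',np.round(np.percentile(p,97,0)),'med',np.round(np.median(p,0)))
    # gear-head circle by minEnclosing
    # knob
    m=(abs(w[...,0]-665)<60)&(abs(w[...,1]-25)<60)
    k=m&(w[...,2]>76)&(w[...,2]<115);p=w[k]
    print(' knob',len(p),np.round(np.median(p,0)),np.round(np.percentile(p,[5,95],0)).tolist(), 'rect',cv2.minAreaRect(p[:,:2].astype(np.float32)))
    # lids
    m=(w[...,0]>330)&(w[...,0]<620)&(w[...,1]>-430)&(w[...,1]<-180)&(w[...,2]>15)
    nl,lab,st,ce=cv2.connectedComponentsWithStats(m.astype(np.uint8))
    for i in range(1,nl):
        if st[i,4]>60:
            p=w[lab==i];q=p[p[:,2]>60]
            print(' lid',np.round(ce[i]),st[i,4],'all',np.round(p.mean(0)),'knob',np.round(q.mean(0)) if len(q) else None,'minmax',np.round(np.percentile(p,[2,98],0))[:,:2].tolist(), len(q))
    # tray walls: wood colour z>58
    m=(w[...,2]>59)&(w[...,2]<80)&(w[...,0]>300)&(w[...,0]<680)&(w[...,1]>60)&(w[...,1]<330)&(hsv[...,0]>10)&(hsv[...,0]<35)
    p=w[m];print(' tray wall',len(p),cv2.minAreaRect(p[:,:2].astype(np.float32)))
    m=(abs(w[...,2]-50)<6)&(w[...,0]>300)&(w[...,0]<680)&(w[...,1]>60)&(w[...,1]<330)&(hsv[...,0]>10)&(hsv[...,0]<35)
    p=w[m];print(' floor',len(p),cv2.minAreaRect(p[:,:2].astype(np.float32)),np.median(p[:,2]))
    cv2.imwrite('pics/z_%s.png'%n, cv2.resize(cv2.cvtColor(im[125:225,180:270] if n=='top' else im[155:260,180:270],cv2.COLOR_RGB2BGR),None,fx=5.5,fy=5.5,interpolation=2))
    if n=='top':
        # sheet corners
        m=(hsv[...,1]<40)&(hsv[...,2]>150)&(abs(w[...,2])<15)&(w[...,1]<-150);p=w[m];print(' sheet',cv2.minAreaRect(p[:,:2].astype(np.float32)))
np.savez('c0.npz',**cs)
```

```text
top handle n 84 mean [ 545. -107.  255.] med [ 545. -107.  257.] zr [234. 259.]
 plane247 [ 545.8 -106.4  247. ] 242.10714285714286 187.9404761904762
 z 180 200 310 min [512. -70. 193.] max [565. -19. 199.] med [533. -42. 196.]
 z 200 225 229 min [528. -90. 204.] max [552. -33. 210.] med [540. -57. 207.]
 knob 84 [670.  22.  94.] [[656.0, 7.0, 83.0], [685.0, 38.0, 97.0]] rect ((672.703857421875, 23.358966827392578), (41.848472595214844, 13.51920223236084), 46.00935745239258)
 lid [297. 189.] 484 all [ 557. -250.   40.] knob [ 557. -252.   82.] minmax [[526.0, -283.0], [589.0, -220.0]] 77
 lid [336. 224.] 498 all [ 461. -359.   40.] knob [ 460. -362.   81.] minmax [[428.0, -393.0], [493.0, -331.0]] 86
 lid [296. 224.] 496 all [ 459. -249.   40.] knob [ 458. -250.   82.] minmax [[426.0, -283.0], [489.0, -218.0]] 80
 lid [294. 255.] 497 all [ 371. -243.   40.] knob [ 369. -245.   82.] minmax [[337.0, -276.0], [401.0, -213.0]] 82
 lid [468. 323.] 3836 all [ 363. -406.  599.] knob [ 363. -406.  599.] minmax [[331.0, -429.0], [396.0, -378.0]] 3836
 tray wall 879 ((493.4764404296875, 197.05
[... 787 characters left out ...]
53)
 lid [346.  35.] 549 all [ 360. -402.  589.] knob [ 360. -402.  589.] minmax [[331.0, -427.0], [392.0, -379.0]] 549
 lid [296. 198.] 612 all [ 455. -292.   43.] knob [ 458. -296.   77.] minmax [[427.0, -374.0], [490.0, -219.0]] 133
 lid [265. 199.] 314 all [ 553. -241.   42.] knob [ 556. -248.   77.] minmax [[527.0, -270.0], [589.0, -218.0]] 65
 lid [315. 214.] 349 all [ 366. -233.   41.] knob [ 368. -240.   78.] minmax [[337.0, -262.0], [401.0, -212.0]] 68
 tray wall 726 ((495.7840576171875, 196.078125), (303.03271484375, 215.3748016357422), 5.935322284698486)
 floor 4250 ((502.228515625, 188.6501007080078), (319.48382568359375, 227.21356201171875), 4.465306282043457) 51.214335015430265
```

View pics/z_top.png

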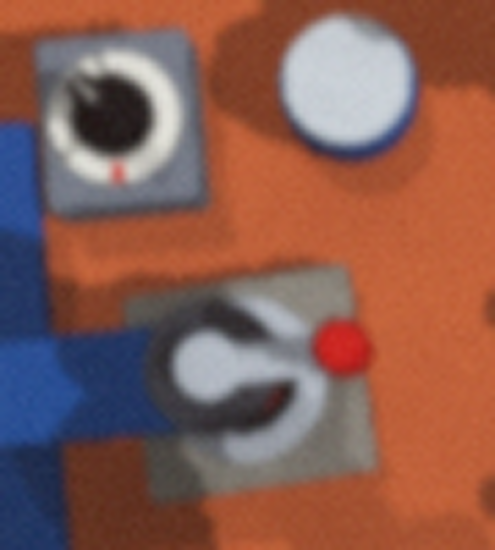

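View pics/z_side.png

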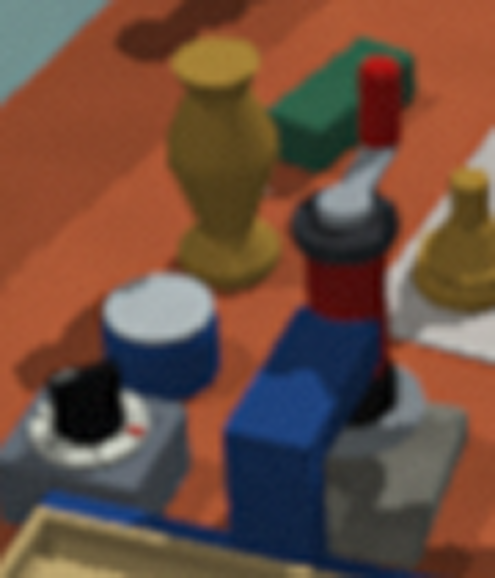

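Four brass lids stand on the sheet (top crop about (475,158), (473,228), (551,228) and (468,290)). The turquoise one at (688,207) and the black one at (650,275) stand off the sheet, so they are the look-alikes to leave alone. The counter's white line points up-left, about 2.3 rad from the red mark.

Run:
```python
import numpy as np, cv2
c=np.load('c0.npz')
w=c['side'].reshape(-1,3);m=(abs(w[:,0]-538)<70)&(abs(w[:,1]+50)<80)
p=w[m&(w[:,2]>10)&(w[:,2]<140)]
h,e=np.histogram(p[:,2],np.arange(10,140,4));print([(int(a),int(b)) for a,b in zip(e,h) if b])
for lo,hi in((15,35),(45,60),(60,68),(68,76),(76,90)):
    q=p[(p[:,2]>lo)&(p[:,2]<hi)]
    if len(q):print(lo,hi,len(q),np.round(np.percentile(q,[3,50,97],0)).tolist())
# circle fit of gear head top and hub using both
w=np.r_[c['top'].reshape(-1,3),c['side'].reshape(-1,3)]
m=(abs(w[:,0]-538)<45)&(abs(w[:,1]+50)<50)&(w[:,2]>186)&(w[:,2]<201);q=w[m][:,:2]
hull=cv2.convexHull(q.astype(np.float32))[:,0]
A=np.c_[2*hull,np.ones(len(hull))];s=np.linalg.lstsq(A,(hull**2).sum(1),rcond=None)[0];print('head',s[:2],np.sqrt(s[2]+s[0]**2+s[1]**2))
print(cv2.minEnclosingCircle(q.astype(np.float32)))
```

```text
[(10, 23), (14, 23), (18, 45), (22, 160), (26, 186), (30, 20), (34, 1), (54, 2), (58, 11), (62, 45), (66, 51), (70, 18), (74, 5), (78, 11), (82, 9), (86, 19), (90, 6), (94, 2), (98, 2), (102, 2), (106, 2), (110, 2), (114, 14), (118, 6), (122, 7), (126, 10), (130, 10), (134, 21)]
15 35 429 [[482.0, -102.0, 17.0], [507.0, -29.0, 26.0], [541.0, 12.0, 31.0]]
45 60 4 [[507.0, -28.0, 58.0], [521.0, -14.0, 59.0], [532.0, -7.0, 60.0]]
60 68 90 [[500.0, -77.0, 61.0], [516.0, -31.0, 66.0], [532.0, -6.0, 68.0]]
68 76 34 [[501.0, -79.0, 68.0], [515.0, -36.0, 70.0], [529.0, -13.0, 73.0]]
76 90 43 [[513.0, -60.0, 77.0], [520.0, -35.0, 85.0], [527.0, -19.0, 89.0]]
head [539.60789726 -44.97245765] 30.873545631572107
((539.5554809570312, -45.63157272338867), 32.37352752685547)
```

move_arm --pt "0 0 0 0 0 -0.05 1" --pt "0 0 8 -0.04 0.03 -0.089 1" --pt "0 0 16.9 -0.49 0.339 -0.089 1" --pt "0 0 16.9 -0.49 0.339 -0.089 1" --pt "0 0 16.9 -0.49 0.339 -0.089 1" --pt "0 0 16.9 -0.49 0.339 -0.089 1" --pt "0 0 16.9 -0.49 0.339 -0.089 1" --pt "0 0 16.9 -0.49 0.339 -0.089 1" --pt "0 0 16.9 -0.49 0.339 -0.089 1" --pt "0 0 16.9 -0.49 0.339 -0.089 1" --pt "0 0 16.9 -0.49 0.339 -0.089 1" --pt "0 0 16.9 -0.49 0.339 -0.089 1"

```text
clock: 3.9
position: [507.5, -153.3, 319.9]
ee_rot: [-0.0, 3.141, 0.0]
contact_force: [1.0, -1.0, -0.3]
finger_gap: 85.3
grasp_force: 0.0
```

move_arm --pt "0 0 0 -0.0375 0.047 0 1" --pt "0 0 0 -0.0375 0.047 0 1" --pt "0 0 0 -0.0375 0.047 0.04 1" --pt "0 0 0 -0.0375 0.047 0.07 1" --pt "0 0 0 -0.0375 0.047 0.097 1" --pt "0 0 0 -0.0375 0.047 0.097 1" --pt "0 0 0 -0.0375 0.047 0.097 1" --newtons 60

```text
clock: 4.6
position: [544.0, -108.8, 223.4]
ee_rot: [0.001, 3.141, -0.001]
contact_force: [-0.1, 0.0, 0.5]
finger_gap: 85.8
grasp_force: 0.0
```

move_arm --pt "0 0 0 0 0 0 0.3" --pt "0 0 0 0 0 0 0" --pt "0 0 0 0 0 0 0" --pt "0 0 0 0 0 0 0" --pt "0 0 0 0 0 0 0" --pt "0 0 0 0 0 0 0"

```text
clock: 5.2
position: [544.8, -105.6, 223.7]
ee_rot: [-0.004, 3.139, 0.006]
contact_force: [-2.2, 11.4, 5.4]
finger_gap: 22.3
grasp_force: 59.0
```

```bash
cat > circ.py <<'E'
import numpy as np,sys,json
# circ.py phi0 step n [corr x,y mm to the target centre]  -> rows in tool axes (tool x=-X, y=+Y)
p0,st,n=map(float,sys.argv[1:4]);cx,cy=(map(float,sys.argv[4:6]) if len(sys.argv)>5 else (0,0))
a=np.radians(p0-st*np.arange(1,n+1));r=60;b=np.radians(p0)
for i,t in enumerate(a):
    dx=r*(np.cos(t)-np.cos(b))+cx;dy=r*(np.sin(t)-np.sin(b))+cy
    print([0,0,0,round(-dx/1e3,4),round(dy/1e3,4),0,0],end=', ')
print('\nend phi',np.degrees(a[-1]))
E
python3 circ.py -85 20 5; python3 -c "
from h import *
for i in range(3):
    s=ctrl.get_state();print(s['position'],s['contact_force'])"
```

```text
[0, 0, 0, np.float64(0.0208), np.float64(0.0018), 0, 0], [0, 0, 0, np.float64(0.0396), np.float64(0.0106), 0, 0], [0, 0, 0, np.float64(0.0544), np.float64(0.0254), 0, 0], [0, 0, 0, np.float64(0.0632), np.float64(0.0442), 0, 0], [0, 0, 0, np.float64(0.065), np.float64(0.065), 0, 0], 
end phi -185.0
[ 544.78085389 -105.64142618  223.67890691] [-2.16345881 11.44966402  5.36005597]
[ 544.78085389 -105.64142618  223.67890691] [-2.16345881 11.44966402  5.36005597]
[ 544.78085389 -105.64142618  223.67890691] [-2.16345881 11.44966402  5.36005597]
```

move_arm --pt "0 0 0 0.0208 0.0018 0 0" --pt "0 0 0 0.0396 0.0106 0 0" --pt "0 0 0 0.0544 0.0254 0 0" --pt "0 0 0 0.0632 0.0442 0 0" --pt "0 0 0 0.065 0.065 0 0" --pt "0 0 0 0.065 0.065 0 0" --pt "0 0 0 0.065 0.065 0 0"

```text
clock: 5.9
position: [478.5, -41.9, 223.8]
ee_rot: [-0.003, 3.141, 0.003]
contact_force: [-7.7, 6.0, 7.3]
finger_gap: 22.3
grasp_force: 60.7
```

```bash
sed -i 's/round(-dx\/1e3,4),round(dy\/1e3,4)/float(round(-dx\/1e3,4)),float(round(dy\/1e3,4))/' circ.py; python3 circ.py -185 20 11
```

```text
[0, 0, 0, -0.0054, 0.0201, 0, 0], [0, 0, 0, -0.0173, 0.0372, 0, 0], [0, 0, 0, -0.0344, 0.0491, 0, 0], [0, 0, 0, -0.0545, 0.0545, 0, 0], [0, 0, 0, -0.0753, 0.0527, 0, 0], [0, 0, 0, -0.0942, 0.0439, 0, 0], [0, 0, 0, -0.1089, 0.0292, 0, 0], [0, 0, 0, -0.1177, 0.0103, 0, 0], [0, 0, 0, -0.1195, -0.0105, 0, 0], [0, 0, 0, -0.1142, -0.0306, 0, 0], [0, 0, 0, -0.1022, -0.0477, 0, 0], 
end phi -405.0
```

move_arm --pt "0 0 0 -0.0054 0.0201 0 0" --pt "0 0 0 -0.0173 0.0372 0 0" --pt "0 0 0 -0.0344 0.0491 0 0" --pt "0 0 0 -0.0545 0.0545 0 0" --pt "0 0 0 -0.0753 0.0527 0 0" --pt "0 0 0 -0.0753 0.0527 0 0"

```text
clock: 6.5
position: [557.6, 11.0, 223.9]
ee_rot: [-0.002, 3.136, 0.003]
contact_force: [6.8, 5.5, 3.6]
finger_gap: 22.5
grasp_force: 61.2
```

move_arm --pt "0 0 0 -0.0189 -0.0088 0 0" --pt "0 0 0 -0.0336 -0.0235 0 0" --pt "0 0 0 -0.0424 -0.0424 0 0" --pt "0 0 0 -0.0442 -0.0632 0 0" --pt "0 0 0 -0.0389 -0.0833 0 0" --pt "0 0 0 -0.0269 -0.1004 0 0" --pt "0 0 0 -0.0269 -0.1004 0 0"

```text
clock: 7.2
position: [578.4, -90.8, 223.6]
ee_rot: [0.0, -3.137, -0.004]
contact_force: [-14.2, 7.6, 7.9]
finger_gap: 22.6
grasp_force: 62.1
```

```bash
cat > circ.py <<'E'
import numpy as np,sys
p0=float(sys.argv[1]);cx,cy=map(float,sys.argv[2:4]);a=np.radians(p0-np.cumsum([float(x) for x in sys.argv[4].split(',')]));b=np.radians(p0)
print(str([[0,0,0,float(round(-(60*(np.cos(t)-np.cos(b))+cx)/1e3,4)),float(round((60*(np.sin(t)-np.sin(b))+cy)/1e3,4)),0,0] for t in a]))
print('end',np.degrees(a[-1]))
E
python3 circ.py -405 -2 3 20,20,20,20,20,20,20,20,10,5,3,2;python3 circ.py -585 0 0 20,20,20,20,20,20,20,20,10,5,3,2
```

```text
[[0, 0, 0, 0.0191, -0.009, 0, 0], [0, 0, 0, 0.0392, -0.0143, 0, 0], [0, 0, 0, 0.06, -0.0125, 0, 0], [0, 0, 0, 0.0788, -0.0037, 0, 0], [0, 0, 0, 0.0936, 0.011, 0, 0], [0, 0, 0, 0.1024, 0.0299, 0, 0], [0, 0, 0, 0.1042, 0.0507, 0, 0], [0, 0, 0, 0.0988, 0.0708, 0, 0], [0, 0, 0, 0.0936, 0.0798, 0, 0], [0, 0, 0, 0.0904, 0.084, 0, 0], [0, 0, 0, 0.0883, 0.0863, 0, 0], [0, 0, 0, 0.0869, 0.0879, 0, 0]]
end -585.0
[[0, 0, 0, -0.0171, 0.012, 0, 0], [0, 0, 0, -0.0372, 0.0173, 0, 0], [0, 0, 0, -0.058, 0.0155, 0, 0], [0, 0, 0, -0.0768, 0.0067, 0, 0], [0, 0, 0, -0.0916, -0.008, 0, 0], [0, 0, 0, -0.1004, -0.0269, 0, 0], [0, 0, 0, -0.1022, -0.0477, 0, 0], [0, 0, 0, -0.0968, -0.0678, 0, 0], [0, 0, 0, -0.0916, -0.0768, 0, 0], [0, 0, 0, -0.0884, -0.081, 0, 0], [0, 0, 0, -0.0863, -0.0833, 0, 0], [0, 0, 0, -0.0849, -0.0849, 0, 0]]
end -765.0
```

move_arm --pt "0 0 0 0.0191 -0.009 0 0" --pt "0 0 0 0.0392 -0.0143 0 0" --pt "0 0 0 0.06 -0.0125 0 0" --pt "0 0 0 0.0788 -0.0037 0 0" --pt "0 0 0 0.0936 0.011 0 0" --pt "0 0 0 0.1024 0.0299 0 0" --pt "0 0 0 0.1042 0.0507 0 0" --pt "0 0 0 0.0988 0.0708 0 0" --pt "0 0 0 0.0936 0.0798 0 0" --pt "0 0 0 0.0904 0.084 0 0" --pt "0 0 0 0.0883 0.0863 0 0" --pt "0 0 0 0.0869 0.0879 0 0"

```text
clock: 8.4
position: [494.6, -4.3, 223.8]
ee_rot: [0.001, 3.141, -0.004]
contact_force: [-1.2, -4.3, 2.9]
finger_gap: 22.2
grasp_force: 58.5
```

move_arm --pt "0 0 0 -0.0171 0.012 0 0" --pt "0 0 0 -0.0372 0.0173 0 0" --pt "0 0 0 -0.058 0.0155 0 0" --pt "0 0 0 -0.0768 0.0067 0 0" --pt "0 0 0 -0.0916 -0.008 0 0" --pt "0 0 0 -0.1004 -0.0269 0 0" --pt "0 0 0 -0.1022 -0.0477 0 0" --pt "0 0 0 -0.0968 -0.0678 0 0" --pt "0 0 0 -0.0916 -0.0768 0 0" --pt "0 0 0 -0.0884 -0.081 0 0" --pt "0 0 0 -0.0863 -0.0833 0 0" --pt "0 0 0 -0.0849 -0.0849 0 0"

```text
clock: 9.6
position: [580.6, -88.0, 223.8]
ee_rot: [0.0, 3.137, -0.0]
contact_force: [6.7, 0.3, 5.0]
finger_gap: 22.4
grasp_force: 60.5
```

```bash
python3 circ.py -765 0.5 -0.5 20,20,20,20,20,20,20,20,10,5,3,2
```

```text
[[0, 0, 0, 0.0166, -0.0125, 0, 0], [0, 0, 0, 0.0367, -0.0178, 0, 0], [0, 0, 0, 0.0575, -0.016, 0, 0], [0, 0, 0, 0.0763, -0.0072, 0, 0], [0, 0, 0, 0.0911, 0.0075, 0, 0], [0, 0, 0, 0.0999, 0.0264, 0, 0], [0, 0, 0, 0.1017, 0.0472, 0, 0], [0, 0, 0, 0.0963, 0.0673, 0, 0], [0, 0, 0, 0.0911, 0.0763, 0, 0], [0, 0, 0, 0.0879, 0.0805, 0, 0], [0, 0, 0, 0.0858, 0.0828, 0, 0], [0, 0, 0, 0.0844, 0.0844, 0, 0]]
end -945.0
```

move_arm --pt "0 0 0 0.0166 -0.0125 0 0" --pt "0 0 0 0.0367 -0.0178 0 0" --pt "0 0 0 0.0575 -0.016 0 0" --pt "0 0 0 0.0763 -0.0072 0 0" --pt "0 0 0 0.0911 0.0075 0 0" --pt "0 0 0 0.0999 0.0264 0 0" --pt "0 0 0 0.1017 0.0472 0 0" --pt "0 0 0 0.0963 0.0673 0 0" --pt "0 0 0 0.0911 0.0763 0 0" --pt "0 0 0 0.0879 0.0805 0 0" --pt "0 0 0 0.0858 0.0828 0 0" --pt "0 0 0 0.0844 0.0844 0 0"

```text
clock: 10.8
position: [494.5, -4.5, 223.7]
ee_rot: [-0.001, -3.141, 0.004]
contact_force: [-2.8, -3.6, 6.2]
finger_gap: 22.1
grasp_force: 61.0
```

move_arm --pt "0 0 0 -0.0171 0.012 0 0" --pt "0 0 0 -0.0372 0.0173 0 0" --pt "0 0 0 -0.058 0.0155 0 0" --pt "0 0 0 -0.0768 0.0067 0 0" --pt "0 0 0 -0.0916 -0.008 0 0" --pt "0 0 0 -0.1004 -0.0269 0 0" --pt "0 0 0 -0.1022 -0.0477 0 0" --pt "0 0 0 -0.0968 -0.0678 0 0" --pt "0 0 0 -0.0916 -0.0768 0 0" --pt "0 0 0 -0.0884 -0.081 0 0" --pt "0 0 0 -0.0863 -0.0833 0 0" --pt "0 0 0 -0.0849 -0.0849 0 0"

```text
clock: 12.0
position: [580.7, -88.1, 223.7]
ee_rot: [-0.0, 3.138, 0.001]
contact_force: [4.7, 2.7, 6.5]
finger_gap: 22.0
grasp_force: 60.8
```

```bash
python3 - <<'E'
from h import *
f=grab('side');w=cloud(f).reshape(-1,3);hsv=cv2.cvtColor(f['img'],cv2.COLOR_RGB2HSV).reshape(-1,3)
for lab,ww in(('before',np.load('c0.npz')['side'].reshape(-1,3)),('now',w)):
    m=(abs(ww[:,0]-510)<28)&(abs(ww[:,1]+45)<42)&(np.hypot(ww[:,0]-539,ww[:,1]+45.5)<44)&(np.hypot(ww[:,0]-539,ww[:,1]+45.5)>26)&(ww[:,2]<80)
    h,e=np.histogram(ww[m,2],np.arange(14,80,3));print(lab,[(int(a),int(b)) for a,b in zip(e,h) if b])
E
python3 circ.py -1125 0 0 20,20,20,10,10,5,3,2;python3 circ.py -1215 0 0 20,20,20,10,10,5,3,2
```

```text
before [(20, 3), (23, 39), (26, 42), (29, 18), (32, 1), (56, 2), (59, 10), (62, 21), (65, 50), (68, 20), (71, 5)]
now [(20, 3), (23, 18), (26, 23), (29, 10), (32, 17), (35, 37), (38, 37), (41, 13), (44, 7), (47, 1), (50, 2), (53, 6), (56, 3), (59, 1), (62, 2), (65, 1)]
[[0, 0, 0, 0.0171, -0.012, 0, 0], [0, 0, 0, 0.0372, -0.0173, 0, 0], [0, 0, 0, 0.058, -0.0155, 0, 0], [0, 0, 0, 0.0678, -0.012, 0, 0], [0, 0, 0, 0.0768, -0.0067, 0, 0], [0, 0, 0, 0.081, -0.0035, 0, 0], [0, 0, 0, 0.0833, -0.0015, 0, 0], [0, 0, 0, 0.0849, -0.0, 0, 0]]
end -1215.0
[[0, 0, 0, 0.012, 0.0171, 0, 0], [0, 0, 0, 0.0173, 0.0372, 0, 0], [0, 0, 0, 0.0155, 0.058, 0, 0], [0, 0, 0, 0.012, 0.0678, 0, 0], [0, 0, 0, 0.0067, 0.0768, 0, 0], [0, 0, 0, 0.0035, 0.081, 0, 0], [0, 0, 0, 0.0015, 0.0833, 0, 0], [0, 0, 0, 0.0, 0.0849, 0, 0]]
end -1305.0
```

move_arm --pt "0 0 0 0.0171 -0.012 0 0" --pt "0 0 0 0.0372 -0.0173 0 0" --pt "0 0 0 0.058 -0.0155 0 0" --pt "0 0 0 0.0678 -0.012 0 0" --pt "0 0 0 0.0768 -0.0067 0 0" --pt "0 0 0 0.081 -0.0035 0 0" --pt "0 0 0 0.0833 -0.0015 0 0" --pt "0 0 0 0.0849 0 0 0"

```text
clock: 12.85
position: [495.9, -88.3, 223.7]
ee_rot: [-0.001, 3.138, -0.001]
contact_force: [6.4, 0.4, 7.5]
finger_gap: 22.4
grasp_force: 61.0
```

move_arm --pt "0 0 0 0.012 0.0171 0 0" --pt "0 0 0 0.0173 0.0372 0 0" --pt "0 0 0 0.0155 0.058 0 0" --pt "0 0 0 0.012 0.0678 0 0" --pt "0 0 0 0.0067 0.0768 0 0" --pt "0 0 0 0.0035 0.081 0 0" --pt "0 0 0 0.0015 0.0833 0 0" --pt "0 0 0 0 0.0849 0 0"

```text
clock: 13.65
position: [494.1, -5.0, 223.7]
ee_rot: [-0.001, -3.14, 0.006]
contact_force: [-4.3, -4.3, 9.5]
finger_gap: 22.5
grasp_force: 61.5
```

```bash
python3 circ.py -1305 0 0 20,20,20,10,10,5,3,2
```

```text
[[0, 0, 0, -0.0171, 0.012, 0, 0], [0, 0, 0, -0.0372, 0.0173, 0, 0], [0, 0, 0, -0.058, 0.0155, 0, 0], [0, 0, 0, -0.0678, 0.012, 0, 0], [0, 0, 0, -0.0768, 0.0067, 0, 0], [0, 0, 0, -0.081, 0.0035, 0, 0], [0, 0, 0, -0.0833, 0.0015, 0, 0], [0, 0, 0, -0.0849, 0.0, 0, 0]]
end -1395.0
```

move_arm --pt "0 0 0 -0.0171 0.012 0 0" --pt "0 0 0 -0.0372 0.0173 0 0" --pt "0 0 0 -0.058 0.0155 0 0" --pt "0 0 0 -0.0678 0.012 0 0" --pt "0 0 0 -0.0768 0.0067 0 0" --pt "0 0 0 -0.081 0.0035 0 0" --pt "0 0 0 -0.0833 0.0015 0 0" --pt "0 0 0 -0.0849 0 0 0"

```text
clock: 14.45
position: [579.6, -2.2, 223.7]
ee_rot: [0.002, -3.142, -0.002]
contact_force: [-3.7, 7.3, 11.2]
finger_gap: 22.4
grasp_force: 61.7
```

```bash
python3 circ.py -1395 0 0 15,10,8,5,4,3
```

```text
[[0, 0, 0, -0.0095, -0.0124, 0, 0], [0, 0, 0, -0.014, -0.0219, 0, 0], [0, 0, 0, -0.0163, -0.03, 0, 0], [0, 0, 0, -0.0171, -0.0351, 0, 0], [0, 0, 0, -0.0175, -0.0393, 0, 0], [0, 0, 0, -0.0176, -0.0424, 0, 0]]
end -1440.0
```

move_arm --pt "0 0 0 -0.0096 -0.0124 0 0" --pt "0 0 0 -0.014 -0.0219 0 0" --pt "0 0 0 -0.0163 -0.03 0 0" --pt "0 0 0 -0.0172 -0.0351 0 0" --pt "0 0 0 -0.0176 -0.0393 0 0" --pt "0 0 0 -0.0176 -0.0424 0 0" --pt "0 0 0 -0.0176 -0.0424 0 0"

```text
clock: 15.15
position: [598.2, -44.5, 223.7]
ee_rot: [-0.002, 3.139, 0.003]
contact_force: [2.2, 7.1, 8.9]
finger_gap: 22.6
grasp_force: 61.5
```

move_arm --pt "0 0 0 0.0001 -0.0031 0 0" --pt "0 0 0 0.0003 -0.0063 0 0" --pt "0 0 0 0.0006 -0.0084 0 0" --pt "0 0 0 0.0009 -0.0104 0 0"

```text
clock: 15.55
position: [597.7, -54.2, 223.7]
ee_rot: [-0.003, 3.138, 0.004]
contact_force: [3.6, 9.0, 8.4]
finger_gap: 22.0
grasp_force: 61.6
```

move_arm --pt "0 0 0 0 0 0 0.7" --pt "0 0 0 0 0 0 0.7" --pt "0 0 0 0 0 -0.03 0.7" --pt "0 0 0 0 0 -0.07 0.7" --pt "0 0 0 0 0 -0.07 0.7"

```text
clock: 16.05
position: [597.2, -57.3, 297.8]
ee_rot: [0.002, 3.135, -0.002]
contact_force: [0.0, 0.1, 0.4]
finger_gap: 59.7
grasp_force: 0.0
```

move_arm --pt "0 0 -8 -0.03 0.03 0 0.7" --pt "0 0 -16 -0.06 0.06 0 0.7" --pt "0 0 -24 -0.075 0.078 0 0.7" --pt "0 0 -32 -0.075 0.078 0 0.7" --pt "0 0 -40 -0.075 0.078 0 0.7" --pt "0 0 -46 -0.075 0.078 0 0.7" --pt "0 0 -46 -0.075 0.078 0 0.7" --pt "0 0 -46 -0.075 0.078 0 0.7"

```text
clock: 16.85
position: [671.3, 21.5, 291.5]
ee_rot: [1.222, -2.892, -0.0]
contact_force: [-0.1, 0.4, 0.1]
finger_gap: 60.1
grasp_force: 0.0
```

Run:
```python
from h import *
s=ctrl.get_state();print(s['position'],s['ee_rot'],s['joint_pos'],s['finger_gap'])
Rm=R.from_rotvec(s['ee_rot']).as_matrix()
print('tool x yaw',np.degrees(np.arctan2(Rm[1,0],Rm[0,0])))
print('shift to knob',Rm.T@(np.array([673.2,23.8,150])-s['position']))
```

```text
[671.2524351   21.45156188 291.45433915] [ 1.22198546e+00 -2.89214186e+00 -4.58869635e-04] [ 3.28792681e-01  2.53043806e-01  4.30284317e-01 -1.60102577e-04
 -1.74994274e+00 -1.10008236e+00] 60.05860843766644
tool x yaw -134.18997083336768
shift to knob [-3.27159954e+00  9.83552070e-02  1.41449373e+02]
```

move_arm --pt "0 0 0 -0.0033 0 0.05 0.5" --pt "0 0 0 -0.0033 0 0.1 0.5" --pt "0 0 0 -0.0033 0 0.15 0.5" --pt "0 0 0 -0.0033 0 0.19 0.5" --pt "0 0 0 -0.0033 0 0.21 0.5" --pt "0 0 0 -0.0033 0 0.22 0.5" --pt "0 0 0 -0.0033 0 0.22 0.5" --newtons 40

```text
clock: 17.55
position: [673.1, 23.8, 71.0]
ee_rot: [1.224, -2.89, -0.001]
contact_force: [-0.8, -0.3, 0.6]
finger_gap: 42.5
grasp_force: 0.0
```

move_arm --pt "0 0 0 0 0 0 0" --pt "0 0 0 0 0 0 0" --pt "0 0 0 0 0 0 0" --pt "0 0 0 0 0 0 0" --pt "0 0 0 0 0 0 0"

```text
clock: 18.05
position: [674.4, 24.9, 74.9]
ee_rot: [-1.227, 2.889, 0.0]
contact_force: [-3.8, 3.9, 6.2]
finger_gap: 13.0
grasp_force: 42.5
```

move_arm --pt "0 0 -8 0 0 -0.003 0" --pt "0 0 -16 0 0 -0.003 0" --pt "0 0 -24 0 0 -0.003 0" --pt "0 0 -32 0 0 -0.003 0" --pt "0 0 -40 0 0 -0.003 0" --pt "0 0 -48 0 0 -0.003 0" --pt "0 0 -56 0 0 -0.003 0" --pt "0 0 -64 0 0 -0.003 0" --pt "0 0 -72 0 0 -0.003 0" --pt "0 0 -80 0 0 -0.003 0" --pt "0 0 -88 0 0 -0.003 0" --pt "0 0 -96 0 0 -0.003 0"

```text
clock: 19.25
position: [672.1, 24.8, 75.0]
ee_rot: [2.973, -1.014, -0.006]
contact_force: [-7.8, 3.5, 0.5]
finger_gap: 13.1
grasp_force: 41.9
```

```bash
cat > st.py <<'E'
from h import *
s=ctrl.get_state();Rm=R.from_rotvec(s['ee_rot']).as_matrix()
print(np.round(s['position'],1),'yaw',np.degrees(np.arctan2(Rm[1,0],Rm[0,0])).round(1),'F',np.round(s['contact_force'],1),'T',np.round(s['torque'],2),'j',np.round(s['joint_pos'],2),'gap',round(s['finger_gap'],1),round(s['grasp_force']),s['clock'])
E
python3 st.py
```

```text
[672.1  24.8  75. ] yaw -37.7 F [-7.8  3.5  0.5] T [ 1.19  2.73 -0.09] j [ 0.33  0.27  0.05 -0.   -1.36  0.58] gap 13.1 42 19.25
```

move_arm --pt "0 0 -8 -0.0008 0.0006 0 0" --pt "0 0 -16 -0.0008 0.0006 0 0" --pt "0 0 -24 -0.0008 0.0006 0 0" --pt "0 0 -32 -0.0008 0.0006 0 0" --pt "0 0 -36 -0.0008 0.0006 0 0" --pt "0 0 -39 -0.0008 0.0006 0 0" --pt "0 0 -39 -0.0008 0.0006 0 0"

```text
clock: 19.95
position: [671.6, 23.9, 74.9]
ee_rot: [-3.141, -0.027, 0.005]
contact_force: [-6.5, -0.7, -0.2]
finger_gap: 13.2
grasp_force: 41.7
```

```bash
python3 st.py
```

```text
[671.6  23.9  74.9] yaw 1.0 F [-6.5 -0.7 -0.2] T [0.18 1.92 0.08] j [ 0.33  0.27  0.05 -0.   -1.36  1.26] gap 13.2 42 19.95
```

move_arm --pt "0 0 -2 0 0 0 0" --pt "0 0 -4 0 0 0 0" --pt "0 0 -5 0 0 0 0" --pt "0 0 -5 0 0 0 0"

```text
clock: 20.35
position: [671.6, 23.8, 75.0]
ee_rot: [3.137, 0.162, -0.005]
contact_force: [-5.7, 0.1, -0.5]
finger_gap: 12.9
grasp_force: 41.7
```

```bash
python3 st.py
```

```text
[671.6  23.8  75. ] yaw 5.9 F [-5.7  0.1 -0.5] T [0.04 1.84 0.02] j [ 0.33  0.27  0.05 -0.   -1.36  1.34] gap 12.9 42 20.35
```

move_arm --pt "0 0 -2 0 0 0 0" --pt "0 0 -4 0 0 0 0" --pt "0 0 -5 0 0 0 0" --pt "0 0 -5 0 0 0 0"

```text
clock: 20.75
position: [672.4, 23.8, 75.2]
ee_rot: [-3.127, -0.297, 0.001]
contact_force: [-2.6, -0.6, -1.8]
finger_gap: 13.1
grasp_force: 66.7
```

```bash
python3 st.py
```

```text
[672.4  23.8  75.2] yaw 10.9 F [-2.6 -0.6 -1.8] T [-0.1   0.89 -0.79] j [ 0.33  0.27  0.05 -0.   -1.36  1.43] gap 13.1 67 20.75
```

move_arm --pt "0 0 -2 0 0 0 0" --pt "0 0 -4 0 0 0 0" --pt "0 0 -5 0 0 0 0" --pt "0 0 -5 0 0 0 0"

```text
clock: 21.15
position: [672.5, 23.8, 75.3]
ee_rot: [-3.111, -0.432, 0.001]
contact_force: [-4.2, 0.0, -0.3]
finger_gap: 13.3
grasp_force: 110.1
```

```bash
python3 st.py
```

```text
[672.5  23.8  75.3] yaw 15.8 F [-4.2  0.  -0.3] T [ 0.02  1.32 -2.54] j [ 0.33  0.27  0.05 -0.   -1.36  1.52] gap 13.3 110 21.15
```

move_arm --pt "0 0 4 0 0 0 0" --pt "0 0 6 0 0 0 0" --pt "0 0 6 0 0 0 0.5" --pt "0 0 6 0 0 0 0.5" --pt "0 0 6 0 0 0 0.5" --pt "0 0 6 0 0 -0.03 0.7" --pt "0 0 6 0 0 -0.08 0.7" --pt "0 0 6 0 0 -0.13 0.7" --pt "0 0 6 0 0 -0.18 0.7" --pt "0 0 6 0 0 -0.2 0.7"

```text
clock: 22.15
position: [674.0, 23.6, 283.2]
ee_rot: [3.129, 0.275, 0.016]
contact_force: [0.5, 0.3, -0.3]
finger_gap: 59.6
grasp_force: 0.0
```

```bash
cat > lids.py <<'E'
from h import *
import sys
def lids(f,x=(300,640),y=(-440,-170)):
    w=cloud(f);hsv=cv2.cvtColor(f['img'],cv2.COLOR_RGB2HSV)
    m=(w[...,0]>x[0])&(w[...,0]<x[1])&(w[...,1]>y[0])&(w[...,1]<y[1])&(w[...,2]>12)&(w[...,2]<160)
    n,lab,st,ce=cv2.connectedComponentsWithStats(m.astype(np.uint8))
    for i in range(1,n):
        if st[i,4]>60:
            p=w[lab==i];zt=np.percentile(p[:,2],98);q=lab==i;q&=(w[...,2]>zt-10);v,u=np.nonzero(q)
            print('blob',np.round(ce[i]),st[i,4],'zt',zt.round(),'knob',np.round(np.median(w[q],0)),'plane',np.round(onplane(f,[[u.mean(),v.mean()]],zt)[0,:2],1),len(u))
if __name__=='__main__':
    for n in('top','side'): print(n);lids(grab(n))
E
python3 lids.py; python3 st.py
```

```text
top
blob [297. 189.] 531 zt 85.0 knob [ 557. -253.   83.] plane [ 557.1 -252.7] 70
blob [296. 224.] 530 zt 85.0 knob [ 458. -251.   83.] plane [ 458.2 -250.1] 74
blob [336. 224.] 541 zt 85.0 knob [ 460. -363.   83.] plane [ 459.8 -362.4] 74
blob [294. 255.] 535 zt 85.0 knob [ 369. -245.   83.] plane [ 368.8 -244.9] 76
side
blob [296. 198.] 657 zt 86.0 knob [ 459. -257.   85.] plane [ 457.6 -293.3] 74
blob [265. 199.] 335 zt 86.0 knob [ 558. -251.   84.] plane [ 556.5 -247.3] 36
blob [315. 214.] 367 zt 86.0 knob [ 368. -241.   83.] plane [ 367.5 -239. ] 42
[674.1  24.  281.5] yaw 10.0 F [0.2 0.1 0.6] T [-0.    0.01 -0.01] j [ 0.33  0.25  0.4   0.   -1.72  1.41] gap 59.4 0 22.25
```

move_arm --pt "0 0 4 -0.03 0.045 0 0.7" --pt "0 0 8 -0.163 0.2516 0 0.7" --pt "0 0 10 -0.163 0.2516 0 0.7" --pt "0 0 10 -0.163 0.2516 0 0.7" --pt "0 0 10 -0.163 0.2516 0 0.7" --pt "0 0 10 -0.163 0.2516 0 0.7" --pt "0 0 10 -0.163 0.2516 0 0.7" --pt "0 0 10 -0.163 0.2516 0 0.7" --pt "0 0 10 -0.163 0.2516 0.06 0.7" --pt "0 0 10 -0.163 0.2516 0.08 0.7"

```text
clock: 23.25
position: [556.1, -250.2, 192.2]
ee_rot: [-3.14, -0.003, 0.002]
contact_force: [0.3, 0.3, -2.1]
finger_gap: 59.7
grasp_force: 0.0
```

```bash
python3 st.py
python3 - <<'E'
from h import *
for n in('top','side'):
    w=cloud(grab(n)).reshape(-1,3)
    for lo,hi in((60,100),(100,160),(160,230),(230,300),(300,400)):
        m=(w[:,2]>lo)&(w[:,2]<hi)&(w[:,1]>315)&(w[:,1]<480)&(w[:,0]>250)&(w[:,0]<750)
        if m.sum()>5:print(n,lo,m.sum(),np.round(np.percentile(w[m],[1,99],0)).tolist())
    m=(abs(w[:,2]-50)<5)&(abs(w[:,0]-495)<130)&(abs(w[:,1]-196)<80);p=w[m]
    print(np.linalg.lstsq(np.c_[p[:,:2],np.ones(len(p))],p[:,2],rcond=None)[0])
f=grab('top','t3');im=cv2.imread('pics/t3.png')
cv2.imwrite('pics/t3c.png',cv2.resize(im[120:230,170:320],None,fx=5,fy=5,interpolation=2))
E
```

```text
[ 556.1 -250.2  192.2] yaw 0.1 F [ 0.3  0.3 -2.1] T [0.   0.01 0.02] j [-0.1   0.07  0.04 -0.   -1.55  1.67] gap 59.7 0 23.25
top 60 364 [[395.0, 316.0, 61.0], [621.0, 412.0, 99.0]]
top 100 855 [[393.0, 352.0, 101.0], [595.0, 398.0, 160.0]]
top 160 2089 [[390.0, 352.0, 161.0], [596.0, 477.0, 229.0]]
top 230 1628 [[408.0, 379.0, 231.0], [576.0, 418.0, 277.0]]
[2.19846438e-04 8.12089141e-04 5.03299401e+01]
side 60 469 [[384.0, 397.0, 61.0], [451.0, 479.0, 100.0]]
side 100 963 [[386.0, 393.0, 100.0], [592.0, 478.0, 159.0]]
side 160 2349 [[386.0, 381.0, 161.0], [592.0, 478.0, 229.0]]
side 230 1331 [[408.0, 382.0, 230.0], [572.0, 422.0, 276.0]]
[ 2.42113810e-03 -1.22961274e-03  5.00911609e+01]
```

View pics/t3c.png

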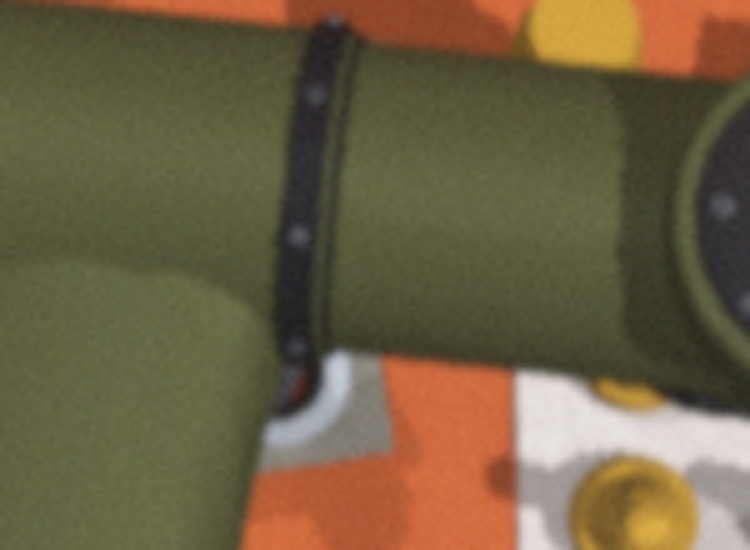

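Run:
```python
from h import *
for n in('top','side'):
    w=cloud(grab(n)).reshape(-1,3)
    for y0 in range(-280,240,40):
        m=(w[:,2]>270)&(abs(w[:,1]-y0)<20)
        if m.sum()>5:print(n,y0,m.sum(),np.round(np.percentile(w[m],[2,98],0)).tolist())
```

```text
top -280 1584 [[516.0, -295.0, 598.0], [597.0, -261.0, 605.0]]
top -240 2479 [[511.0, -259.0, 496.0], [600.0, -221.0, 605.0]]
top -200 2053 [[518.0, -219.0, 551.0], [601.0, -181.0, 602.0]]
top -160 1910 [[522.0, -179.0, 551.0], [605.0, -141.0, 586.0]]
top -120 2015 [[524.0, -139.0, 551.0], [612.0, -101.0, 590.0]]
top -80 7006 [[279.0, -98.0, 533.0], [608.0, -61.0, 590.0]]
top -40 8153 [[286.0, -59.0, 573.0], [611.0, -21.0, 598.0]]
top 0 4812 [[283.0, -19.0, 548.0], [614.0, 18.0, 597.0]]
top 40 140 [[266.0, 20.0, 557.0], [316.0, 24.0, 571.0]]
side -280 761 [[525.0, -299.0, 276.0], [1292.0, -261.0, 628.0]]
side -240 1633 [[510.0, -259.0, 280.0], [1286.0, -221.0, 634.0]]
side -200 1787 [[518.0, -219.0, 277.0], [1286.0, -181.0, 643.0]]
side -160 1273 [[523.0, -179.0, 283.0], [1286.0, -141.0, 658.0]]
side -120 1334 [[532.0, -139.0, 282.0], [1286.0, -101.0, 666.0]]
side -80 1586 [[1.0, -99.0, 285.0], [1286.0, -61.0, 675.0]]
side -40 2769 [[-24.0, -59.0, 291.0], [1285.0, -21.0, 680.0]]
side 0 7145 [[-6.0, -19.0, 323.0], [1284.0, 19.0, 658.0]]
side 40 4388 [[-15.0, 20.0, 300.0], [1285.0, 58.0, 610.0]]
side 80 1265 [[-24.0, 61.0, 280.0], [1286.0, 99.0, 612.0]]
side 120 2130 [[-56.0, 101.0, 278.0], [1283.0, 139.0, 612.0]]
side 160 8816 [[-31.0, 146.0, 278.0], [96.0, 175.0, 607.0]]
```

move_arm --pt "0 0 0 0.001 0.0015 0.03 0.7" --pt "0 0 0 0.001 0.0015 0.07 0.7" --pt "0 0 0 0.001 0.0015 0.09 0.7" --pt "0 0 0 0.001 0.0015 0.1 0.7" --pt "0 0 0 0.001 0.0015 0.1 0.7" --newtons 60

```text
clock: 24.0
position: [557.4, -253.4, 96.1]
ee_rot: [3.141, 0.001, 0.001]
contact_force: [-0.9, -0.0, 0.7]
finger_gap: 59.7
grasp_force: 0.0
```

```bash
python3 st.py; python3 lids.py|tail -8
```

```text
[ 557.4 -253.4   96.1] yaw 0.0 F [-0.9 -0.   0.7] T [ 0.05 -0.01 -0.01] j [-0.1   0.1  -0.1   0.   -1.37  1.67] gap 59.7 0 24.0
blob [296. 224.] 526 zt 85.0 knob [ 458. -251.   83.] plane [ 458.2 -250.3] 73
blob [336. 224.] 531 zt 85.0 knob [ 460. -363.   83.] plane [ 460.  -362.5] 75
blob [294. 255.] 535 zt 85.0 knob [ 369. -245.   83.] plane [ 368.8 -244.8] 76
side
blob [269. 171.] 73 zt 155.0 knob [ 554. -286.  149.] plane [ 550.7 -281.5] 15
blob [264. 196.] 422 zt 158.0 knob [ 554. -199.  156.] plane [ 554.8 -200.2] 34
blob [296. 198.] 662 zt 86.0 knob [ 459. -257.   84.] plane [ 457.9 -291.4] 75
blob [315. 214.] 372 zt 86.0 knob [ 369. -242.   83.] plane [ 367.4 -238. ] 45
```

move_arm --pt "0 0 0 0 -0.001 0.03 0.7" --pt "0 0 0 0 -0.001 0.044 0.7" --pt "0 0 0 0 -0.001 0.044 0.7" --pt "0 0 0 0 -0.001 0.044 0" --pt "0 0 0 0 -0.001 0.044 0" --pt "0 0 0 0 -0.001 0.044 0" --pt "0 0 0 0 -0.001 0.044 0" --pt "0 0 0 0 -0.001 0.044 0" --pt "0 0 0 0 -0.001 0.014 0" --pt "0 0 0 0 -0.001 -0.036 0" --pt "0 0 0 0 -0.001 -0.086 0" --pt "0 0 0 0 -0.001 -0.136 0"

```text
clock: 25.3
position: [556.2, -251.9, 231.9]
ee_rot: [-3.14, 0.0, 0.003]
contact_force: [1.2, -0.2, -3.0]
finger_gap: 24.3
grasp_force: 59.6
```

move_arm --pt "0 0 0 0 0 -0.05 0" --pt "0 0 0 0 0 -0.1 0" --pt "0 0 0 0 0 -0.1 0"

```text
clock: 25.6
position: [557.7, -253.5, 339.7]
ee_rot: [3.138, -0.001, 0.018]
contact_force: [-0.9, -0.0, -3.7]
finger_gap: 24.1
grasp_force: 60.0
```

```bash
python3 st.py
python3 - <<'E'
import numpy as np
a=np.radians(5.8);T=np.array([495,196.5]);ux=np.array([np.cos(a),np.sin(a)]);uy=np.array([-ux[1],ux[0]])
for s in((95,-48),(0,-48),(-95,-48),(95,48),(0,48)):print(s,np.round(T+s[0]*ux+s[1]*uy,1))
E
```

```text
[ 557.7 -253.5  339.7] yaw -0.0 F [-0.9 -0.  -3.7] T [-0.04 -0.02 -0.02] j [-0.1   0.1   0.35  0.   -1.81  1.67] gap 24.1 60 25.6
(95, -48) [594.4 158.3]
(0, -48) [499.9 148.7]
(-95, -48) [405.3 139.1]
(95, 48) [584.7 253.9]
(0, 48) [490.1 244.3]
```

move_arm --pt "0 0 0 0.002 -0.02 0 0" --pt "0 0 0 0.006 -0.06 0 0" --pt "0 0 0 0.01 -0.105 0 0" --pt "0 0 0 0.014 -0.15 0 0" --pt "0 0 0 0.018 -0.195 0 0" --pt "0 0 0 0.022 -0.24 0 0" --pt "0 0 0 0.026 -0.285 0 0" --pt "0 0 0 0.03 -0.33 0 0" --pt "0 0 0 0.034 -0.37 0 0" --pt "0 0 0 0.0367 -0.4 0 0" --pt "0 0 0 0.0367 -0.412 0 0" --pt "0 0 0 0.0367 -0.412 0 0" --newtons 80

```text
clock: 26.8
position: [593.2, 161.4, 329.2]
ee_rot: [3.141, 0.004, -0.005]
contact_force: [-0.9, -0.5, -3.6]
finger_gap: 24.0
grasp_force: 79.0
```

```bash
python3 st.py
python3 - <<'E'
from h import *
s=ctrl.get_state();p=s['position']
for n in('side',):
    w=cloud(grab(n)).reshape(-1,3)
    m=(np.hypot(w[:,0]-p[0],w[:,1]-p[1])<45)&(w[:,2]>75)&(w[:,2]<330)
    q=w[m];h,e=np.histogram(q[:,2],np.arange(75,340,10));print([(int(a),int(b)) for a,b in zip(e,h) if b],len(q))
E
```

```text
[593.2 161.4 329.2] yaw 0.1 F [-0.9 -0.5 -3.6] T [-0.1  -0.    0.01] j [ 0.59  0.12  0.35 -0.   -1.8   0.98] gap 24.0 79 26.8
[(275, 40), (285, 130), (295, 138), (305, 122), (315, 74), (325, 25)] 529
```

move_arm --pt "0 0 0 0.001 0.002 0.03 0" --pt "0 0 0 0.001 0.002 0.075 0" --pt "0 0 0 0.001 0.002 0.12 0" --pt "0 0 0 0.001 0.002 0.16 0" --pt "0 0 0 0.001 0.002 0.19 0" --pt "0 0 0 0.001 0.002 0.21 0" --pt "0 0 0 0.001 0.002 0.215 0" --pt "0 0 0 0.001 0.002 0.215 0"

```text
clock: 27.65
position: [594.5, 156.4, 116.1]
ee_rot: [3.141, -0.002, -0.002]
contact_force: [0.3, 0.6, -3.1]
finger_gap: 24.0
grasp_force: 79.0
```

```bash
python3 st.py
```

```text
[594.5 156.4 116.1] yaw -0.1 F [ 0.3  0.6 -3.1] T [ 0.05 -0.04  0.02] j [ 0.58  0.1  -0.07  0.   -1.41  0.99] gap 24.0 79 27.65
```

move_arm --pt "0 0 0 0 -0.001 0.008 0" --pt "0 0 0 0 -0.001 0.013 0" --pt "0 0 0 0 -0.001 0.016 0" --pt "0 0 0 0 -0.001 0.016 0"

```text
clock: 28.05
position: [594.8, 158.5, 100.7]
ee_rot: [-3.141, 0.0, -0.001]
contact_force: [0.6, -0.2, -4.3]
finger_gap: 24.0
grasp_force: 79.0
```

move_arm --pt "0 0 0 0 0 0 0.6" --pt "0 0 0 0 0 0 0.6" --pt "0 0 0 0 0 0 0.6" --pt "0 0 0 0 0 -0.03 0.6" --pt "0 0 0 0 0 -0.08 0.6" --pt "0 0 0 0 0 -0.13 0.6" --pt "0 0 0 0 0 -0.18 0.6" --pt "0 0 0 0 0 -0.2 0.6" --pt "0 0 0 0 0 -0.2 0.6"

```text
clock: 28.95
position: [595.8, 158.5, 306.0]
ee_rot: [-3.138, 0.001, -0.012]
contact_force: [-0.3, -0.9, -0.3]
finger_gap: 50.8
grasp_force: 0.0
```

```bash
cat > both.py <<'E'
from lids import *
for n in('top','side'):
    f=grab(n);print(n);lids(f);print(' tray');
    w=cloud(f)
    m=(w[...,0]>350)&(w[...,0]<650)&(w[...,1]>95)&(w[...,1]<300)&(w[...,2]>72)&(w[...,2]<150)
    k,lab,st,ce=cv2.connectedComponentsWithStats(m.astype(np.uint8))
    for i in range(1,k):
        if st[i,4]>30:
            p=w[lab==i];q=p[p[:,2]>np.percentile(p[:,2],97)-12];print(np.round(ce[i]),st[i,4],'zt',np.percentile(p[:,2],98).round(),np.round(np.median(q,0)),'lowpart',np.round(np.median(p[p[:,2]<95],0)[:2]) if (p[:,2]<95).any() else '')
E
python3 st.py; python3 both.py
```

```text
[595.8 158.5 306. ] yaw -0.0 F [-0.3 -0.9 -0.3] T [ 0.03  0.1  -0.  ] j [ 0.59  0.1   0.28  0.   -1.75  0.99] gap 50.8 0 28.95
top
blob [296. 224.] 527 zt 85.0 knob [ 458. -251.   83.] plane [ 458.1 -250.4] 71
blob [336. 224.] 540 zt 85.0 knob [ 460. -363.   83.] plane [ 459.8 -362.2] 76
blob [294. 255.] 539 zt 85.0 knob [ 369. -244.   83.] plane [ 368.7 -245. ] 76
 tray
[150. 173.] 435 zt 132.0 [593. 157. 130.] lowpart [589. 147.]
side
blob [296. 198.] 658 zt 86.0 knob [ 459. -259.   83.] plane [ 457.1 -295.1] 76
blob [315. 214.] 375 zt 86.0 knob [ 369. -243.   83.] plane [ 367.5 -238.6] 41
 tray
[194. 259.] 389 zt 134.0 [594. 162. 130.] lowpart [585. 173.]
```

move_arm --pt "0 0 0 -0.006 0.02 0 0.6" --pt "0 0 0 -0.02 0.06 0 0.6" --pt "0 0 0 -0.035 0.105 0 0.6" --pt "0 0 0 -0.05 0.15 0 0.6" --pt "0 0 0 -0.065 0.195 0 0.6" --pt "0 0 0 -0.08 0.24 0 0.6" --pt "0 0 0 -0.095 0.285 0 0.6" --pt "0 0 0 -0.11 0.33 0 0.6" --pt "0 0 0 -0.124 0.37 0.01 0.6" --pt "0 0 0 -0.133 0.4 0.04 0.6" --pt "0 0 0 -0.1366 0.41 0.08 0.6" --pt "0 0 0 -0.1366 0.41 0.12 0.6" --newtons 80

```text
clock: 30.25
position: [456.6, -252.9, 177.7]
ee_rot: [-3.141, 0.005, 0.002]
contact_force: [1.0, 0.6, 0.0]
finger_gap: 51.5
grasp_force: 0.0
```

move_arm --pt "0 0 0 0 0 0.04 0.6" --pt "0 0 0 0 0 0.07 0.6" --pt "0 0 0 0 0 0.075 0.6" --pt "0 0 0 0 0 0.075 0.6"

```text
clock: 30.65
position: [457.2, -251.5, 104.5]
ee_rot: [-3.142, 0.0, 0.004]
contact_force: [0.3, -0.0, 0.5]
finger_gap: 51.5
grasp_force: 0.0
```

```bash
python3 st.py; python3 lids.py|head -6
```

```text
[ 457.2 -251.5  104.5] yaw -0.0 F [ 0.3 -0.   0.5] T [-0.05 -0.04  0.02] j [-0.12 -0.15 -0.33  0.   -1.39  1.69] gap 51.5 0 30.65
top
blob [293. 263.] 178 zt 85.0 knob [ 362. -244.   83.] plane [ 362.2 -244.2] 32
side
blob [296. 196.] 772 zt 150.0 knob [ 453. -220.  148.] plane [ 453.3 -242. ] 37
blob [315. 214.] 374 zt 86.0 knob [ 369. -241.   84.] plane [ 367.2 -238.8] 42
```

Over B; descend 52 mm, grip and lift.

move_arm --pt "0 0 0 0.001 0 0.03 0.6" --pt "0 0 0 0.001 0 0.048 0.6" --pt "0 0 0 0.001 0 0.052 0.6" --pt "0 0 0 0.001 0 0.052 0" --pt "0 0 0 0.001 0 0.052 0" --pt "0 0 0 0.001 0 0.052 0" --pt "0 0 0 0.001 0 0.052 0" --pt "0 0 0 0.001 0 0.032 0" --pt "0 0 0 0.001 0 -0.01 0" --pt "0 0 0 0.001 0 -0.06 0" --pt "0 0 0 0.001 0 -0.11 0" --pt "0 0 0 0.001 0 -0.16 0"

```text
clock: 31.95
position: [458.5, -251.3, 267.0]
ee_rot: [-3.141, 0.0, 0.001]
contact_force: [1.1, -0.1, -3.8]
finger_gap: 23.8
grasp_force: 79.1
```

move_arm --pt "0 0 0 0 0 -0.045 0" --pt "0 0 0 0 0 -0.07 0" --pt "0 0 0 0 0 -0.07 0"

```text
clock: 32.25
position: [459.6, -252.1, 339.8]
ee_rot: [3.14, -0.001, 0.01]
contact_force: [0.2, 0.0, -2.9]
finger_gap: 23.9
grasp_force: 79.4
```

```bash
python3 st.py
```

```text
[ 459.6 -252.1  339.8] yaw -0.0 F [ 0.2  0.  -2.9] T [ 0.   -0.06  0.03] j [-0.12 -0.13  0.12  0.   -1.81  1.69] gap 23.9 79 32.25
```

move_arm --pt "0 0 0 0 -0.02 0 0" --pt "0 0 0 0 -0.06 0 0" --pt "0 0 0 0 -0.105 0 0" --pt "0 0 0 0 -0.15 0 0" --pt "0 0 0 0.002 -0.195 0 0" --pt "0 0 0 0.008 -0.24 0 0" --pt "0 0 0 0.018 -0.283 0 0" --pt "0 0 0 0.028 -0.325 0 0" --pt "0 0 0 0.036 -0.365 0 0" --pt "0 0 0 0.0412 -0.39 0.02 0" --pt "0 0 0 0.0412 -0.4002 0.06 0" --pt "0 0 0 0.0412 -0.4002 0.1 0"

```text
clock: 33.45
position: [499.6, 150.4, 231.9]
ee_rot: [-3.142, -0.003, 0.004]
contact_force: [0.8, 0.3, -4.5]
finger_gap: 23.6
grasp_force: 79.6
```

move_arm --pt "0 0 0 0 0 0.045 0" --pt "0 0 0 0 0 0.085 0" --pt "0 0 0 0 0 0.11 0" --pt "0 0 0 0 0 0.12 0" --pt "0 0 0 0 0 0.12 0"

```text
clock: 33.95
position: [499.2, 148.1, 113.2]
ee_rot: [3.14, -0.0, -0.006]
contact_force: [-0.4, 0.2, -2.9]
finger_gap: 24.2
grasp_force: 79.6
```

```bash
python3 st.py; python3 both.py|grep -A4 tray; python3 lids.py|head -4
```

```text
[499.2 148.1 113.2] yaw -0.0 F [-0.4  0.2 -2.9] T [-0.03  0.02  0.02] j [ 0.67 -0.15 -0.31 -0.   -1.41  0.9 ] gap 24.2 80 33.95
 tray
[150. 173.] 439 zt 132.0 [593. 156. 130.] lowpart [590. 148.]
[155. 209.] 285 zt 108.0 [484. 141. 101.] lowpart [490. 137.]
side
blob [315. 214.] 368 zt 85.0 knob [ 369. -242.   83.] plane [ 367.8 -239.7] 38
 tray
[194. 259.] 391 zt 133.0 [595. 162. 130.] lowpart [585. 173.]
[226. 266.] 535 zt 146.0 [493. 153. 142.] lowpart [485. 169.]
top
blob [336. 224.] 536 zt 85.0 knob [ 460. -363.   83.] plane [ 459.7 -362.4] 74
blob [294. 255.] 539 zt 85.0 knob [ 369. -244.   83.] plane [ 368.6 -244.9] 76
side
```

move_arm --pt "0 0 0 0 0 0.007 0" --pt "0 0 0 0 0 0.011 0" --pt "0 0 0 0 0 0.0135 0" --pt "0 0 0 0 0 0.0135 0" --pt "0 0 0 0 0 0.0135 0.6" --pt "0 0 0 0 0 0.0135 0.6" --pt "0 0 0 0 0 0.0135 0.6" --pt "0 0 0 0 0 -0.02 0.6" --pt "0 0 0 0 0 -0.07 0.6" --pt "0 0 0 0 0 -0.12 0.6" --pt "0 0 0 0 0 -0.17 0.6" --pt "0 0 0 0 0 -0.187 0.6"

```text
clock: 35.35
position: [501.5, 148.5, 309.0]
ee_rot: [-3.138, 0.001, -0.013]
contact_force: [-0.0, -0.1, 0.3]
finger_gap: 51.6
grasp_force: 0.0
```

```bash
python3 st.py
```

```text
[501.5 148.5 309. ] yaw -0.0 F [-0.  -0.1  0.3] T [ 0.03  0.01 -0.  ] j [ 0.67 -0.15  0.04  0.   -1.76  0.9 ] gap 51.6 0 35.35
```

move_arm --pt "0 0 0 -0.005 0.02 0 0.6" --pt "0 0 0 -0.02 0.06 0 0.6" --pt "0 0 0 -0.035 0.107 0 0.6" --pt "0 0 0 -0.04 0.155 0 0.6" --pt "0 0 0 -0.04 0.203 0 0.6" --pt "0 0 0 -0.04 0.251 0 0.6" --pt "0 0 0 -0.04 0.299 0 0.6" --pt "0 0 0 -0.04 0.347 0 0.6" --pt "0 0 0 -0.04 0.395 0 0.6" --pt "0 0 0 -0.04 0.443 0 0.6" --pt "0 0 0 -0.04 0.485 0.02 0.6" --pt "0 0 0 -0.04 0.512 0.05 0.6"

```text
clock: 36.55
position: [459.1, -366.7, 252.0]
ee_rot: [3.141, -0.004, 0.002]
contact_force: [0.3, 0.4, -0.8]
finger_gap: 51.2
grasp_force: 0.0
```

move_arm --pt "0 0 0 0 0 0.04 0.6" --pt "0 0 0 0 0 0.085 0.6" --pt "0 0 0 0 0 0.12 0.6" --pt "0 0 0 0 0 0.14 0.6" --pt "0 0 0 0 0 0.145 0.6" --pt "0 0 0 0 0 0.145 0.6"

```text
clock: 37.15
position: [459.3, -363.4, 106.7]
ee_rot: [-3.141, 0.001, 0.003]
contact_force: [-0.6, -0.5, 0.6]
finger_gap: 51.0
grasp_force: 0.0
```

```bash
python3 st.py; python3 both.py
```

```text
[ 459.3 -363.4  106.7] yaw -0.0 F [-0.6 -0.5  0.6] T [ 0.03 -0.   -0.01] j [-0.33  0.03 -0.16  0.   -1.39  1.9 ] gap 51.0 0 37.15
top
blob [296. 256.] 437 zt 85.0 knob [ 369. -244.   83.] plane [ 368.8 -244.8] 77
 tray
[150. 173.] 432 zt 132.0 [593. 156. 130.] lowpart [590. 147.]
[152. 208.] 436 zt 132.0 [497. 148. 130.] lowpart [500. 139.]
side
blob [302. 183.] 419 zt 151.0 knob [ 456. -361.  148.] plane [ 454.9 -356.2] 30
blob [315. 214.] 377 zt 86.0 knob [ 368. -241.   84.] plane [ 367.1 -238.9] 41
 tray
[194. 259.] 384 zt 133.0 [595. 162. 131.] lowpart [584. 173.]
[225. 267.] 406 zt 133.0 [497. 153. 130.] lowpart [489. 164.]
```

move_arm --pt "0 0 0 0.0005 0 0.03 0.6" --pt "0 0 0 0.0005 0 0.048 0.6" --pt "0 0 0 0.0005 0 0.054 0.6" --pt "0 0 0 0.0005 0 0.054 0" --pt "0 0 0 0.0005 0 0.054 0" --pt "0 0 0 0.0005 0 0.054 0" --pt "0 0 0 0.0005 0 0.054 0" --pt "0 0 0 0.0005 0 0.034 0" --pt "0 0 0 0.0005 0 -0.01 0" --pt "0 0 0 0.0005 0 -0.06 0" --pt "0 0 0 0.0005 0 -0.11 0" --pt "0 0 0 0.0005 0 -0.16 0"

```text
clock: 38.45
position: [460.2, -362.8, 268.6]
ee_rot: [-3.14, 0.0, 0.001]
contact_force: [0.7, -0.4, -2.9]
finger_gap: 24.2
grasp_force: 79.0
```

move_arm --pt "0 0 0 0 0 -0.045 0" --pt "0 0 0 0 0 -0.07 0" --pt "0 0 0 0 0 -0.07 0"

```text
clock: 38.75
position: [461.2, -363.8, 341.8]
ee_rot: [3.139, -0.001, 0.01]
contact_force: [0.3, 0.2, -2.5]
finger_gap: 23.8
grasp_force: 79.4
```

```bash
python3 st.py
```

```text
[ 461.2 -363.8  341.8] yaw -0.0 F [ 0.3  0.2 -2.5] T [ 0.03 -0.04  0.02] j [-0.33  0.04  0.29  0.   -1.81  1.9 ] gap 23.8 79 38.75
```

move_arm --pt "0 0 0 0 -0.02 0 0" --pt "0 0 0 -0.002 -0.06 0 0" --pt "0 0 0 -0.006 -0.105 0 0" --pt "0 0 0 -0.01 -0.15 0 0" --pt "0 0 0 -0.014 -0.197 0 0" --pt "0 0 0 -0.018 -0.244 0 0" --pt "0 0 0 -0.023 -0.291 0 0" --pt "0 0 0 -0.028 -0.338 0 0" --pt "0 0 0 -0.034 -0.385 0 0" --pt "0 0 0 -0.042 -0.43 0 0" --pt "0 0 0 -0.05 -0.472 0.01 0" --pt "0 0 0 -0.0547 -0.5026 0.03 0"

```text
clock: 39.95
position: [405.1, 141.9, 306.4]
ee_rot: [-3.14, -0.003, 0.001]
contact_force: [1.0, 0.4, -3.3]
finger_gap: 23.8
grasp_force: 79.6
```

move_arm --pt "0 0 0 0 0 0.045 0" --pt "0 0 0 0 0 0.09 0" --pt "0 0 0 0 0 0.135 0" --pt "0 0 0 0 0 0.17 0" --pt "0 0 0 0 0 0.192 0" --pt "0 0 0 0 0 0.192 0" --pt "0 0 0 0 0 0.192 0"

```text
clock: 40.65
position: [405.8, 139.0, 115.2]
ee_rot: [3.141, -0.0, -0.001]
contact_force: [0.7, 0.4, -2.2]
finger_gap: 24.3
grasp_force: 79.5
```

```bash
python3 st.py
```

```text
[405.8 139.  115.2] yaw -0.0 F [ 0.7  0.4 -2.2] T [ 0.04 -0.05  0.01] j [ 0.81 -0.43 -0.53  0.   -1.47  0.76] gap 24.3 80 40.65
```

move_arm --pt "0 0 0 0 0 0.008 0" --pt "0 0 0 0 0 0.013 0" --pt "0 0 0 0 0 0.0155 0" --pt "0 0 0 0 0 0.0155 0" --pt "0 0 0 0 0 0.0155 0.6" --pt "0 0 0 0 0 0.0155 0.6" --pt "0 0 0 0 0 0.0155 0.6" --pt "0 0 0 0 0 -0.02 0.6" --pt "0 0 0 0 0 -0.07 0.6" --pt "0 0 0 0 0 -0.12 0.6" --pt "0 0 0 0 0 -0.17 0.6" --pt "0 0 0 0 0 -0.185 0.6"

```text
clock: 41.85
position: [407.3, 139.3, 306.5]
ee_rot: [-3.138, 0.001, -0.011]
contact_force: [0.0, -0.8, -0.6]
finger_gap: 51.1
grasp_force: 0.0
```

```bash
python3 st.py;python3 both.py
```

```text
[407.3 139.3 306.5] yaw -0.1 F [ 0.  -0.8 -0.6] T [-0.01 -0.03 -0.01] j [ 0.81 -0.4  -0.16  0.   -1.8   0.76] gap 51.1 0 41.85
top
blob [294. 255.] 535 zt 85.0 knob [ 369. -244.   83.] plane [ 368.7 -245. ] 76
 tray
[150. 173.] 440 zt 132.0 [593. 157. 130.] lowpart [590. 147.]
[152. 208.] 441 zt 132.0 [497. 147. 130.] lowpart [498. 138.]
[155. 242.] 455 zt 132.0 [405. 138. 130.] lowpart [409. 130.]
side
blob [315. 214.] 367 zt 87.0 knob [ 368. -241.   84.] plane [ 367.2 -237.8] 41
 tray
[194. 259.] 391 zt 133.0 [594. 162. 130.] lowpart [585. 173.]
[226. 267.] 398 zt 132.0 [497. 152. 130.] lowpart [488. 164.]
[257. 275.] 414 zt 133.0 [405. 144. 130.] lowpart [396. 155.]
```

move_arm --pt "0 0 0 0 0.02 0 0.6" --pt "0 0 0 0.004 0.06 0 0.6" --pt "0 0 0 0.008 0.105 0 0.6" --pt "0 0 0 0.01 0.15 0 0.6" --pt "0 0 0 0.008 0.195 0 0.6" --pt "0 0 0 0 0.24 0 0.6" --pt "0 0 0 -0.01 0.285 0 0.6" --pt "0 0 0 -0.022 0.33 0 0.6" --pt "0 0 0 -0.032 0.365 0.01 0.6" --pt "0 0 0 -0.0366 0.3845 0.04 0.6" --pt "0 0 0 -0.0366 0.3845 0.08 0.6" --pt "0 0 0 -0.0366 0.3845 0.12 0.6"

```text
clock: 43.15
position: [368.5, -245.8, 177.7]
ee_rot: [-3.141, 0.004, 0.002]
contact_force: [0.1, -0.0, 0.1]
finger_gap: 51.4
grasp_force: 0.0
```

move_arm --pt "0 0 0 0 0 0.04 0.6" --pt "0 0 0 0 0 0.07 0.6" --pt "0 0 0 0 0 0.075 0.6" --pt "0 0 0 0 0 0.075 0.6"

```text
clock: 43.55
position: [368.7, -245.2, 104.7]
ee_rot: [3.142, -0.0, -0.003]
contact_force: [0.2, 0.2, 0.4]
finger_gap: 51.4
grasp_force: 0.0
```

```bash
python3 st.py;python3 lids.py
```

```text
[ 368.7 -245.2  104.7] yaw -0.0 F [0.2 0.2 0.4] T [-0.03 -0.   -0.03] j [-0.13 -0.38 -0.52  0.   -1.44  1.7 ] gap 51.4 0 43.55
top
blob [292. 249.] 221 zt 57.0 knob [ 380. -237.   51.] plane [ 379.6 -235.8] 22
side
blob [316. 209.] 472 zt 149.0 knob [ 363. -219.  145.] plane [ 364.1 -237.6] 29
```

move_arm --pt "0 0 0 0 0 0.03 0.6" --pt "0 0 0 0 0 0.048 0.6" --pt "0 0 0 0 0 0.052 0.6" --pt "0 0 0 0 0 0.052 0" --pt "0 0 0 0 0 0.052 0" --pt "0 0 0 0 0 0.052 0" --pt "0 0 0 0 0 0.052 0" --pt "0 0 0 0 0 0.032 0" --pt "0 0 0 0 0 -0.01 0" --pt "0 0 0 0 0 -0.06 0" --pt "0 0 0 0 0 -0.11 0" --pt "0 0 0 0 0 -0.16 0"

```text
clock: 44.85
position: [368.9, -244.7, 266.9]
ee_rot: [-3.14, -0.0, 0.001]
contact_force: [1.5, -0.1, -3.6]
finger_gap: 23.5
grasp_force: 79.1
```

move_arm --pt "0 0 0 0 0 -0.045 0" --pt "0 0 0 0 0 -0.07 0" --pt "0 0 0 0 0 -0.07 0"

```text
clock: 45.15
position: [370.1, -245.5, 339.2]
ee_rot: [3.14, -0.001, 0.009]
contact_force: [0.4, -1.1, -3.7]
finger_gap: 23.7
grasp_force: 79.5
```

```bash
python3 st.py
```

```text
[ 370.1 -245.5  339.2] yaw -0.0 F [ 0.4 -1.1 -3.7] T [-0.06 -0.1   0.06] j [-0.13 -0.34 -0.05  0.   -1.85  1.7 ] gap 23.7 79 45.15
```

move_arm --pt "0 0 0 0.004 -0.02 0 0" --pt "0 0 0 0.012 -0.06 0 0" --pt "0 0 0 0.022 -0.105 0 0" --pt "0 0 0 0.032 -0.15 0 0" --pt "0 0 0 0.042 -0.195 0 0" --pt "0 0 0 0.054 -0.24 0 0" --pt "0 0 0 0.066 -0.285 0 0" --pt "0 0 0 0.08 -0.33 0 0" --pt "0 0 0 0.094 -0.375 0 0" --pt "0 0 0 0.108 -0.42 0 0" --pt "0 0 0 0.118 -0.46 0 0" --pt "0 0 0 0.1213 -0.4896 0 0"

```text
clock: 46.35
position: [490.5, 247.1, 332.0]
ee_rot: [3.139, 0.002, -0.007]
contact_force: [-0.2, -1.0, -3.1]
finger_gap: 23.7
grasp_force: 79.5
```

move_arm --pt "0 0 0 0 0 0 0" --pt "0 0 0 0 0 0.04 0" --pt "0 0 0 0 0 0.085 0" --pt "0 0 0 0 0 0.13 0" --pt "0 0 0 0 0 0.175 0" --pt "0 0 0 0 0 0.205 0" --pt "0 0 0 0 0 0.22 0" --pt "0 0 0 0 0 0.22 0"

```text
clock: 47.15
position: [489.4, 243.2, 112.5]
ee_rot: [3.138, -0.001, -0.007]
contact_force: [-0.1, 0.5, -3.3]
finger_gap: 23.9
grasp_force: 79.6
```

```bash
python3 st.py;python3 lids.py
```

```text
[489.4 243.2 112.5] yaw -0.0 F [-0.1  0.5 -3.3] T [-0. -0. -0.] j [ 0.83 -0.08 -0.25 -0.   -1.41  0.74] gap 23.9 80 47.15
top
side
```

move_arm --pt "0 0 0 0 0 0.007 0" --pt "0 0 0 0 0 0.011 0" --pt "0 0 0 0 0 0.0135 0" --pt "0 0 0 0 0 0.0135 0" --pt "0 0 0 0 0 0.0135 0.6" --pt "0 0 0 0 0 0.0135 0.6" --pt "0 0 0 0 0 0.0135 0.6" --pt "0 0 0 0 0 -0.02 0.6" --pt "0 0 0 0 0 -0.07 0.6" --pt "0 0 0 0 0 -0.12 0.6" --pt "0 0 0 0 0 -0.17 0.6" --pt "0 0 0 0 0 -0.22 0.6"

```text
clock: 48.45
position: [490.6, 244.0, 337.9]
ee_rot: [-3.141, 0.0, -0.001]
contact_force: [-0.5, 0.9, 0.6]
finger_gap: 51.4
grasp_force: 0.0
```

move_arm --pt "0 0 0 -0.02 0.04 -0.02 0.6" --pt "0 0 0 -0.04 0.085 -0.02 0.6" --pt "0 0 0 -0.06 0.13 -0.02 0.6" --pt "0 0 0 -0.07 0.175 -0.02 0.6" --pt "0 0 0 -0.07 0.22 -0.02 0.6" --pt "0 0 0 -0.07 0.265 -0.02 0.6" --pt "0 0 0 -0.07 0.31 -0.02 0.6" --pt "0 0 0 -0.07 0.355 -0.02 0.6" --pt "0 0 0 -0.07 0.4 -0.02 0.6" --pt "0 0 0 -0.07 0.44 -0.02 0.6" --pt "0 0 0 -0.07 0.48 -0.02 0.6" --pt "0 0 0 -0.07 0.51 -0.02 0.6"

```text
clock: 49.65
position: [420.2, -267.9, 355.5]
ee_rot: [3.141, -0.003, 0.0]
contact_force: [0.7, 1.0, 0.1]
finger_gap: 51.1
grasp_force: 0.0
```

```bash
python3 both.py; python3 st.py
python3 - <<'E'
from h import *
f=grab('top','e');im=cv2.imread('pics/e.png');cv2.imwrite('pics/ec.png',cv2.resize(im[110:290,80:340],None,fx=3,fy=3,interpolation=2))
f=grab('side','es');im=cv2.imread('pics/es.png');cv2.imwrite('pics/esc.png',cv2.resize(im[150:350,140:380],None,fx=2.9,fy=2.9,interpolation=2))
w=cloud(f).reshape(-1,3)
m=(np.hypot(w[:,0]-539,w[:,1]+45.5)<46)&(np.hypot(w[:,0]-539,w[:,1]+45.5)>26)&(w[:,2]<80)&(abs(w[:,0]-510)<28)
h,e=np.histogram(w[m,2],np.arange(14,80,3));print([(int(a),int(b)) for a,b in zip(e,h) if b])
E
```

```text
top
 tray
[150. 173.] 445 zt 132.0 [593. 156. 130.] lowpart [589. 147.]
[154. 200.] 107 zt 95.0 [516. 145.  88.] lowpart [519. 142.]
[110. 205.] 67 zt 134.0 [493. 251. 130.] lowpart [512. 257.]
side
 tray
[194. 259.] 381 zt 133.0 [594. 161. 130.] lowpart [586. 173.]
[225. 267.] 402 zt 133.0 [498. 153. 130.] lowpart [489. 164.]
[257. 275.] 413 zt 133.0 [405. 144. 130.] lowpart [397. 155.]
[214. 289.] 344 zt 132.0 [488. 249. 130.] lowpart [473. 252.]
[ 420.2 -268.4  354.6] yaw -0.3 F [-0.4  1.1 -0.1] T [ 0.09 -0.03  0.01] j [-0.16 -0.18  0.11  0.   -1.86  1.73] gap 51.6 0 49.75
[(20, 5), (23, 19), (26, 28), (29, 23), (32, 48), (35, 26), (38, 9), (41, 2), (44, 6), (47, 2), (50, 3), (53, 5), (56, 3), (59, 1)]
```

View pics/ec.png

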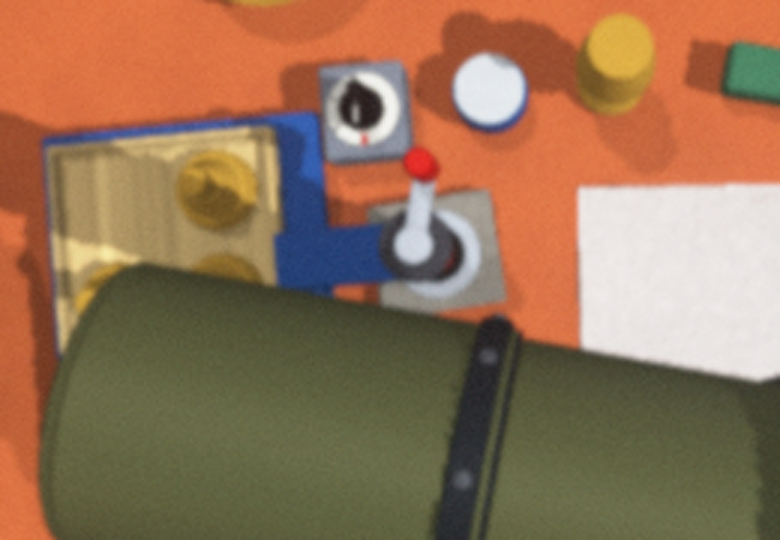

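View pics/esc.png

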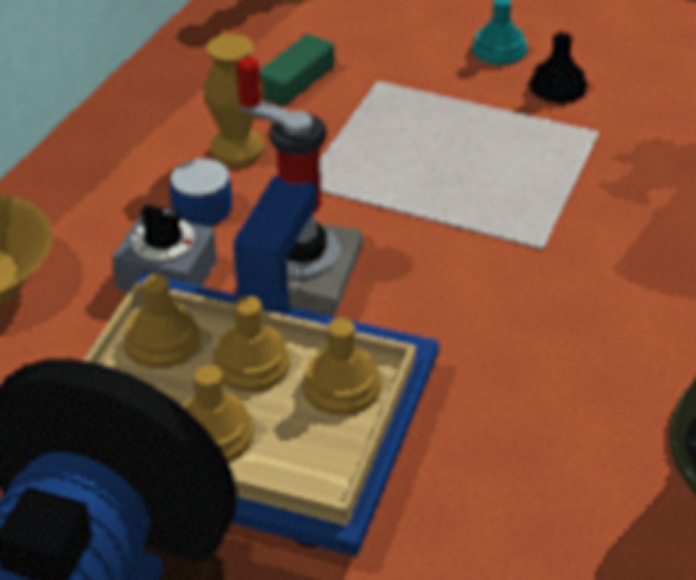

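The top crop shows the counter line at (357,112) pointing at the red mark (364,140). The side crop shows the foot resting on the slab, four lids upright in the tray, an empty sheet, and the look-alikes and bystanders where they were.

```bash
python3 -c "
from plant import ctrl
print(ctrl.close_job())"
```

```text
the job is handed in; nothing more can be done
None
```

I handed the job in after about 50 s on the robot's clock, but I got no verdict back: the jack foot is on the slab, cranked about half a turn past contact (judged from the handle force and camera). All four brass lids then went upright into the tray, the counter knob is back at its zero stop, and nothing else was touched.

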